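# Lock the ring-holding head into the bench block's bayonet collar

### The arm

A 6-joint arm with a two-finger parallel gripper is mounted at the origin on the work surface. World frame = base frame: x ahead of the robot, y to its left, z up, the work surface at z = 0. Lengths are in m, angles in rad, forces in N, time in s.
With the tool pointing down it reaches from about 0.4 to 0.825 m from the base axis. Payload 7 kg.
Tool frame: the origin (TCP) lies midway between the tips of the shut fingers; the grasp point (between the pads) lies 19 mm behind it; z points along the fingers, x is the direction in which the jaws open and shut, and the axes are right-handed (so a half turn about z gives the same grasp; the last joint's range is limited). The gripper opens to 88 mm and grips with 3 to 60 N. Pads are 19 mm wide; open, the fingers measure 130 mm over their backs; the gripper's body (78 mm by 193 mm) begins 47 mm behind the grasp point.
Start: joints at [1.567, 0.359, 0.012, 0, -1.224, -0.288], TCP at [0.194, 0.646, 0.191] pointing down, gripper open.
Joint ranges: [-3.07, 3.07], [-1.43, 2.12], [-1.02, 1.25], [-3.03, 1.67], [-3.05, -0], [-3.03, 3.03]. Speed limits (rad/s): [2.39, 2.39, 3.01, 3.14, 3.14, 3.14].

### API

Orientations are given as [roll, pitch, yaw] about the fixed x, y, z axes, in that order (R = Rz(yaw) Ry(pitch) Rx(roll)).
In Python, from station import arm, viewer, ticket gives the robot as it stands. The module is installed in compiled form; this text tells all that it offers.
- The arm moves only by the tool step_arm, never from a script. Its argument "targets" is a list of rows, each a list of 3 entries, a list of its own where there are three numbers: the shift along the tool's x, y, z in m, then the turn, a rotation vector about the tool's x, y, z in degrees, then the opening, from -1 (shut) to 1 (fully open), so that 0 is half open. A call has exactly 8 rows; each row shifts and turns the commanded pose from where the row before left it, along the tool's axes as they then stand; what a row does not reach is not made up. A row lasts 1/10 s, in which the tool goes at most 50 mm and 8.59 degrees, less where a joint would pass 70% of its speed; a pose out of reach is approached as far as the arm can. A call is refused whole if a number of a shift passes 0.05 or a number of a turn 8.59, either way. A call with a gripper value outside its range is refused whole. The fingers move at their own pace and stop on an object; "grip_force" is the grip in N (left out, the last holds). Time passes only in rows, so rows that do not move let the fingers close, or fill a call up. It gives the time, the measured TCP pose, the force and the opening at its end, in the units of the state.
- arm.get_state(): the state, without advancing time (a new reading comes with each control period).
- viewer.grab_frame(name): name is "scene" or "top" or "wrist"; returns (picture, depth): 400x640x3 uint8, red, green, blue; 400x640 float32, m along the optical axis (not along the pixel's ray), 0 where there is no reading.
- viewer.calibration(name): a dict with "fov_y" (degrees; the focal length in pixels is half the picture's height over the tangent of half this angle, whatever the lens; pixels are square), "cx", "cy" (the principal point, pixels), "distortion" ([k1, k2, p1, p2, k3] as OpenCV has them; the pictures are not rectified), "world_to_cam" (4x4, takes a point from world to camera coordinates); the wrist camera has in their place "tool_from_camera" (4x4, takes a point from camera to tool coordinates, whose origin is the TCP and whose axes are the tool frame's). Camera axes: x right, y up, looking along -z (the intrinsics and any distortion apply to the point x, -y, -z); pixel columns grow to the right and rows downward; lengths in m; the calibration is good to about 2 mm. A picture is of the moment at which its call begins: read the wrist's pose just before it. calibration takes no time and is no camera call.
- ticket.job_done(): hands the job in, once; it reports no verdict.
The state is a dict: "t": time; "q": joint angles; "qd": joint speeds; "joint_efforts": joint torques, N m; "eef_pos": TCP position; "ee_rot": TCP orientation; "force": force on the tool from outside, world axes, zero at the start; "moment": the same for the moment, N m; "width": finger opening in m.
Only numpy, scipy, OpenCV 4.12 (cv2) and the standard library are available. Lean on these libraries where they do the work, as an engineer would, in place of code of your own. Each camera call takes 0.05 s, during which the arm holds its last target.

### The job

Take the ring-holding head out of the wooden rest and fit it in the bayonet collar of the bench block: find the slots, press it gently in against the spring, twist it about a quarter turn clockwise until it locks, and let go so that it sits upright and locked. Leave the other two heads standing in the rest.

Things in the scene. Friction and masses are not known exactly. Their poses are not given: they have to be found in the camera images.
- ring_head: Ring-holding head: flat upright wooden bar on top holding a finger ring. Origin: centre of the underside of its steel flange (44 mm disc, z 0 to 5 mm); z up, x along the bar. Bar 44 (x) by 16 (y) mm, z 5 to 41 mm, gripped across its 16 mm; the slim ring above it reaches z 62 mm. About 0.2 kg. Starts in any of the rest's three places, bar within 0.3 rad of the rest's y.
- lugs (a point): Point on the ring head's axis 15 mm below its origin, between its two opposite lugs, which point to the head's +x and -x, reach 17.5 mm from the axis, are 7 mm wide and lie at z -12 to -18 mm. Either way round fits. The shank is 27 mm in diameter down to z -22 mm and tapers to 14 mm at its end, z -30 mm.
- dish_head: Sister head with a round wooden dish on top (48 mm diameter, 25 mm high over the flange's underside). Same flange, shank, lugs, origin. Stays in the rest.
- post_head: Sister head with a round wooden post (18 mm diameter, steel pin on top to 45 mm over the flange's underside). Same flange, shank, lugs, origin. Stays in the rest.
- rest: Fixed wooden rest, 75 (x) by 280 (y) by 45 mm high, standing on the work surface, origin at the centre of its underside. Three 39 mm square holes, 38 mm deep, at y = -90, 0 and 90 mm; the heads hang in them by their flanges, flange underside on the rest's top.
- block: Fixed steel bench block 110 (x) by 190 (y) by 30 mm, origin at the centre of its underside, on the work surface; z up. The steel bayonet collar (58 mm diameter, flat top at z 72 mm) stands on it, clamped by hand and NOT measured: its axis is at x = 0 but up to 4.5 mm either way along y, and it is swivelled up to 0.4 rad either way. It is clamped tight.
- mouth (a point): Point of the block 72 mm above its origin: where the collar's mouth is if its hidden shift is zero. The mouth: 29 mm hole in an 8 mm thick lip, with two opposite slots 10 mm wide, out to 20 mm from the axis. At zero swivel the slots' line is 1.4 rad anticlockwise (from above) of the block's y. A centred head enters when its lugs are within 0.09 rad of the slots.
- pressed (a point): 74 mm above the block's origin: the height of the head's origin for turning. With lugs resting on the lip the head's origin is at 90 mm; in the slots, from 89 mm down a spring pushes back: 2 N plus 0.7 N/mm. Below 76 mm the lugs are under the lip; at 72 mm the flange hits the collar (hard, 14 N of spring). All contact forces between head and block, spring included, must total under 40 N.
- locked (a point): Point 80 mm above the block's origin: the head origin's height when locked. Pressed in, the head turns 1.4 rad clockwise (from above) from the slots; a hard stop is 0.1 rad further. Eased up or let go there, the spring lifts the lugs 4 mm into pockets: locked, bar within 0.5 rad of the block's y. Let go elsewhere it stays at 76 mm or lower, or is pushed out to 82.5 mm or more.

How it is judged:
By the outcome, as a careful person would: the job done as asked, in the order asked, and still so for the second after the job is handed in, with the robot touching nothing.
It also fails if it takes over 72 s, if anything falls off the work surface, if the arm or the gripper's body presses on something with over 40 N, if the wrist force passes 120 N, or if a joint passes its speed limit or range.

## Working session

There is one attempt and no reset: what is moved stays moved. The work goes in short steps, Python scripts to look and compute and a tool call to move; the robot and the scene stay as the last step left them, time stands still between calls to the robot, and variables do not carry over. Pictures are saved under pics/ and viewed, and the job is handed in when it is done.

Besides the shell and the picture viewer there is one more tool, called after "Call:" as a command line: name --argument value ..., lists and objects as JSON in quotes. step_arm: Moves the arm, as the interface text tells. Its arguments: {"type":"object","properties":{"targets":{"type":"array"},"grip_force":{"type":"number"}},"required":["targets"]}

```bash
mkdir -p pics
python3 - <<'E'
from station import arm, viewer
import cv2,numpy as np
s=arm.get_state(); print(s)
for n in("scene","top","wrist"):
    im,d=viewer.grab_frame(n); cv2.imwrite(f"pics/{n}0.png",im[:,:,::-1]); np.savez(f"{n}0.npz",im=im,d=d)
    print(n,viewer.calibration(n))
E
```

```text
{'t': 0.0, 'q': array([ 1.56711006e+00,  3.59392087e-01,  1.10691489e-02, -3.29065625e-04,
       -1.22412072e+00, -2.88089257e-01]), 'qd': array([-0.00110981, -0.00013266, -0.0004913 , -0.00150603,  0.00129395,
        0.00026829]), 'joint_efforts': array([-1.18912860e-03, -5.82718134e+01,  2.93078935e+01,  6.99760392e+00,
        6.88961009e-03, -1.47287392e-04]), 'eef_pos': array([0.19405439, 0.64593132, 0.19012766]), 'ee_rot': array([-3.14142116e+00, -1.66734282e-03, -1.86268405e+00]), 'force': array([-0.52645046, -0.76607108,  0.07811329]), 'moment': array([-0.05618832,  0.01178066, -0.00080129]), 'width': 0.08756831605089488}
scene {'fov_y': 51.93057030131015, 'cx': 319.4370229484342, 'cy': 201.59806075389912, 'distortion': array([-0.03572527,  0.        ,  0.        ,  0.        ,  0.        ]), 'world_to_cam': array([[ 0.67749413,  0.73549594,  0.00688637, -0.3184475 ],
       [-0.38886503,  0.35022039,  0.85213242,  0.13487164],
       [ 0.6243282 , -0.57999258,  0.52328091, -1.17787432],
       [ 0.        ,  0.        ,  0.        ,  1.        ]])}
top {'fov_y': 51.4432465
[... 245 characters left out ...]
  0.00233854,  0.13087211, -0.55185858],
       [-0.13083212, -0.01278566,  0.99132209, -0.94662464],
       [ 0.        ,  0.        ,  0.        ,  1.        ]])}
wrist {'fov_y': 70.34563298848147, 'cx': 317.3146032273358, 'cy': 195.92828865244994, 'distortion': array([-0.01928059,  0.        ,  0.        ,  0.        ,  0.        ]), 'tool_from_camera': array([[ 9.99999933e-01, -2.04150324e-04,  3.04050446e-04,
         3.32386619e-04],
       [-1.16202309e-04, -9.64190425e-01, -2.65210880e-01,
        -7.16398500e-02],
       [ 3.47305416e-04,  2.65210827e-01, -9.64190384e-01,
        -1.93110626e-01],
       [ 0.00000000e+00,  0.00000000e+00,  0.00000000e+00,
         1.00000000e+00]])}
```

View pics/scene0.png

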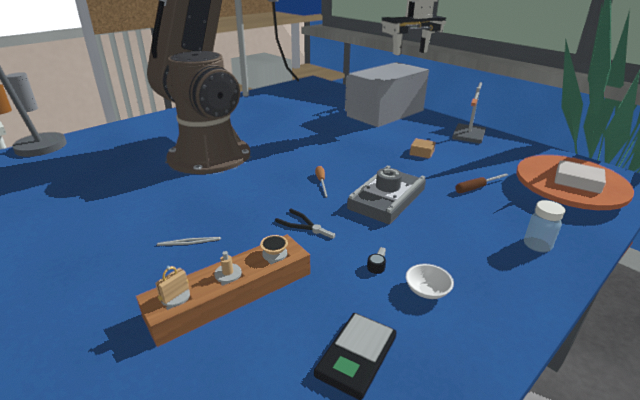

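View pics/top0.png

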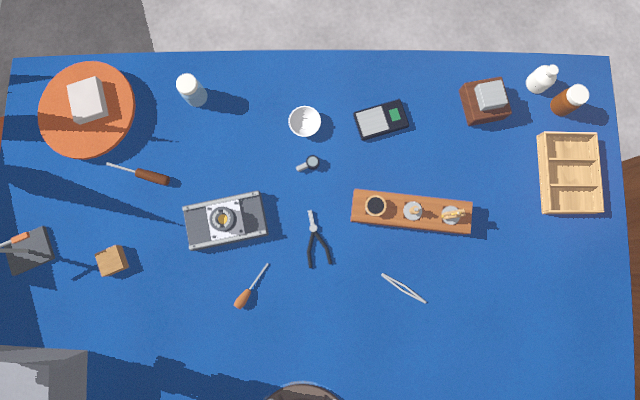

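View pics/wrist0.png

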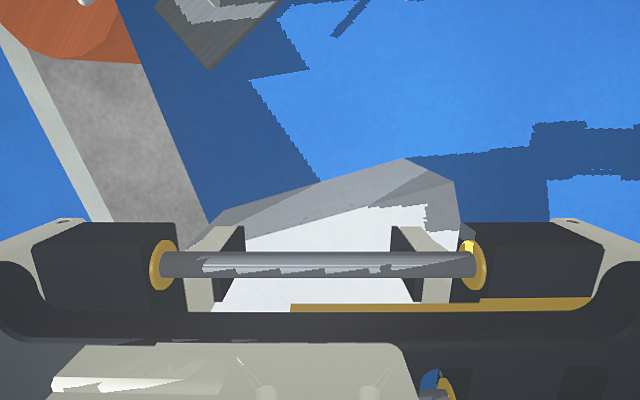

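The ring head is in the rest's end place furthest toward −y, at about (452,213) in the top view. The block is at about (225,220) in the same view.

```bash
cat > h.py <<'E'
import numpy as np,cv2
from station import arm,viewer
from scipy.spatial.transform import Rotation as R
def K(c): 
    f=200/np.tan(np.radians(c["fov_y"])/2); return np.array([[f,0,c["cx"]],[0,f,c["cy"]],[0,0,1.]])
def cam2world(name,s=None):
    c=viewer.calibration(name)
    if name!="wrist": return np.linalg.inv(c["world_to_cam"])
    T=np.eye(4);T[:3,:3]=R.from_euler("xyz",s["ee_rot"]).as_matrix();T[:3,3]=s["eef_pos"]
    return T@c["tool_from_camera"]
def cloud(name,d,s=None):
    c=viewer.calibration(name);h,w=d.shape
    uv=np.stack(np.meshgrid(np.arange(w),np.arange(h)),-1).reshape(-1,1,2).astype(float)
    n=cv2.undistortPoints(uv,K(c),c["distortion"]).reshape(h,w,2)
    p=np.stack([n[...,0]*d,-n[...,1]*d,-d],-1)
    M=cam2world(name,s); return p@M[:3,:3].T+M[:3,3]
def rays(name,uv,z,s=None):
    c=viewer.calibration(name);n=cv2.undistortPoints(np.array(uv,float).reshape(-1,1,2),K(c),c["distortion"]).reshape(-1,2)
    M=cam2world(name,s);v=np.c_[n[:,0],-n[:,1],-np.ones(len(n))]@M[:3,:3].T
    o=M[:3,3];return o+v*((z-o[2])/v[:,2])[:,None]
def proj(name,P,s=None):
    c=viewer.calibration(name);M=np.linalg.inv(cam2world(name,s));P=np.atleast_2d(P)@M[:3,:3].T+M[:3,3]
    n=P*[1,-1,-1];return cv2.projectPoints(n.reshape(-1,1,3),np.zeros(3),np.zeros(3),K(c),c["distortion"])[0].reshape(-1,2)
E
python3 - <<'E'
from h import *
f=np.load("top0.npz");d=f["d"];P=cloud("top",d)
m=d>0
print("table z",np.median(P[300:330,200:400][...,2]))
def rect(box,zlo,zhi):
    u0,v0,u1,v1=box;Q=P[v0:v1,u0:u1].reshape(-1,3);Q=Q[(Q[:,2]>zlo)&(Q[:,2]<zhi)]
    r=cv2.minAreaRect((Q[:,:2]*1000).astype(np.float32));print(r,np.median(Q[:,2]),len(Q));return Q
rect((340,180,490,245),.035,.055)
rect((175,185,275,255),.024,.036)
Q=rect((175,185,275,255),.062,.08);print(Q.mean(0))
Q=rect((340,180,490,245),.07,.12);print(Q.mean(0))
im=f["im"]
a=cv2.resize(im[180:260,175:275],None,fx=8,fy=7,interpolation=cv2.INTER_CUBIC);cv2.imwrite("pics/blk.png",a[:,:,::-1])
a=cv2.resize(im[180:245,345:480],None,fx=5.5,fy=5.5,interpolation=cv2.INTER_CUBIC);cv2.imwrite("pics/rest.png",a[:,:,::-1])
E
```

```text
table z -0.0007629852898450862
((521.09765625, -256.9921875), (279.849609375, 75.84616088867188), 83.65978240966797) 0.04444864011692351 3190
((499.0992736816406, 188.07620239257812), (110.4665756225586, 190.3339385986328), 12.054032325744629) 0.030005366237340403 2521
((500.27313232421875, 184.72848510742188), (56.99388885498047, 54.74761199951172), 58.33747863769531) 0.07011315134460144 356
[0.49988282 0.18461256 0.06991861]
((523.5714721679688, -256.765869140625), (223.20216369628906, 38.90979766845703), 86.87576293945312) 0.08207955234466663 274
[ 0.51806252 -0.27416909  0.08043966]
```

View pics/blk.png

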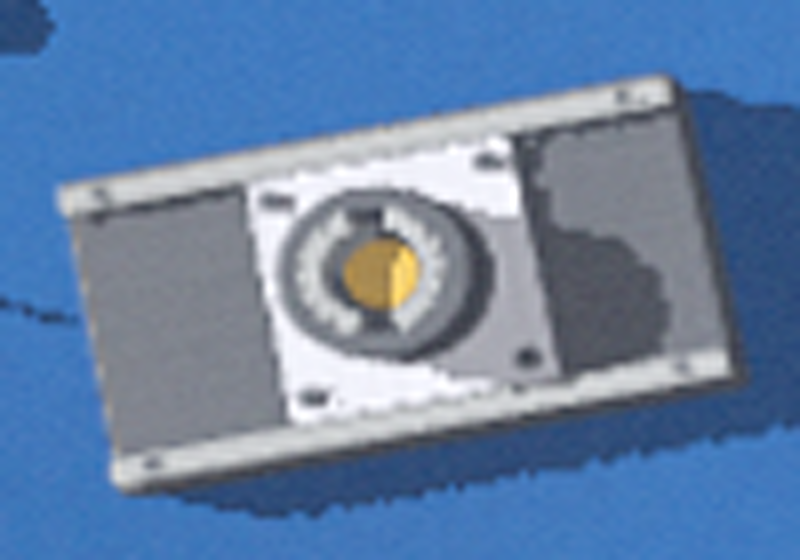

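View pics/rest.png

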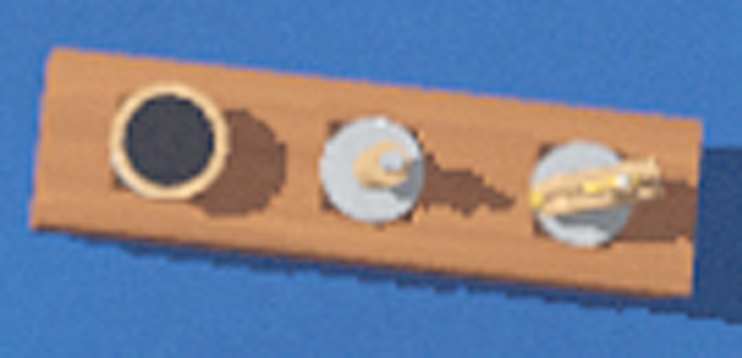

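```bash
cat >> h.py <<'E'
def plan(goal,yaw,n,start=None,down=True):
    """straight rows from current measured pose to goal pos, tool down with yaw(rad); returns rounded rows"""
    s=start or arm.get_state()
    p=np.array(s["eef_pos"]);r=R.from_euler("xyz",s["ee_rot"]);p0=p.copy();r0=r
    rg=R.from_euler("xyz",[np.pi,0,yaw]);rv=(rg*r0.inv()).as_rotvec()
    for i in range(1,n+1):
        pt=p0+(np.array(goal)-p0)*i/n; rt=R.from_rotvec(rv*i/n)*r0
        sh=np.round(r.inv().apply(pt-p),4); tu=np.round(np.degrees((r.inv()*rt).as_rotvec()),2)
        print([sh.tolist(),tu.tolist()]); p=p+r.apply(sh); r=r*R.from_rotvec(np.radians(tu))
    print("end",p,r.as_euler("xyz"))
E
python3 - <<'E'
from h import *
f=np.load("top0.npz");P=cloud("top",f["d"])
for x0 in np.arange(0.0,.8,.1):
    print(round(x0,1),[round(float(P[(P[...,0]>x0)&(P[...,0]<x0+.1)&(P[...,1]>y)&(P[...,1]<y+.1)&(f["d"]>0)][:,2].max(initial=0)),2) for y in np.arange(-.5,.8,.1)])
plan([.47,.185,.22],-np.pi/2,16)
E
```

```text
0.0 [0.0, 0.01, 0.0, 0.01, 0.03, 0.03, 0.01, 0.01, 0.0, 0.01, 0.12, 0.0, 0.0]
0.1 [0.0, 0.01, 0.01, 0.0, 0.02, 0.02, 0.0, 0.0, 0.01, 0.01, 0.15, 0.15, 0.08]
0.2 [0.01, 0.0, 0.0, 0.01, 0.01, 0.01, 0.02, 0.01, 0.0, 0.01, 0.01, 0.0, 0.01]
0.3 [0.0, 0.01, 0.01, 0.01, 0.01, 0.01, 0.03, 0.01, 0.0, 0.03, 0.01, 0.02, 0.02]
0.4 [0.0, 0.05, 0.05, 0.05, 0.01, 0.04, 0.07, 0.08, 0.01, 0.03, 0.03, 0.14, 0.08]
0.5 [0.01, 0.11, 0.09, 0.07, 0.01, 0.03, 0.08, 0.07, 0.03, 0.0, 0.01, 0.01, 0.01]
0.6 [0.01, 0.01, 0.01, 0.01, 0.03, 0.02, 0.0, 0.01, 0.03, 0.04, 0.04, 0.04, 0.0]
0.7 [0.08, 0.05, 0.02, 0.02, 0.03, 0.03, 0.01, 0.09, 0.01, 0.07, 0.07, 0.04, 0.0]
[[0.0226, -0.0248, -0.0018], [0.0, -0.0, -1.05]]
[[0.0231, -0.0244, -0.0018], [0.0, -0.01, -1.04]]
[[0.0236, -0.024, -0.0019], [0.0, -0.0, -1.05]]
[[0.0239, -0.0235, -0.0018], [0.0, -0.01, -1.04]]
[[0.0244, -0.0231, -0.0018], [0.0, -0.0, -1.05]]
[[0.0248, -0.0226, -0.0019], [0.0, -0.01, -1.04]]
[[0.0252, -0.0222, -0.0018], [0.0, -0.0, -1.05]]
[[0.0256, -0.0217, -0.0018], [0.0, -0.01, -1.04]]
[[0.026, -0.0213, -0.0019], [0.0, -0.0, -1.05]]
[[0.0264, -0.0207, -0.0018], [0.0, -0.01, -1.04]]
[[0.0268, -0.0203, -0.0019], [0.0, 0.0, -1.05]]
[[0.0271, -0.0198, -0.0018], [0.0, -0.0, -1.04]]
[[0.0275, -0.0193, -0.0018], [0.0, -0.01, -1.05]]
[[0.0278, -0.0188, -0.0019], [0.0, -0.0, -1.04]]
[[0.0282, -0.0183, -0.0018], [0.0, -0.01, -1.05]]
[[0.0285, -0.0178, -0.0019], [0.0, -0.0, -1.04]]
end [0.47003626 0.18499545 0.21999829] [ 3.14153420e+00 -3.86841861e-05 -1.57088316e+00]
```

Call:
step_arm --targets '[[[0.023,-0.025,-0.004],[0,0,-1.05],1],[[0.023,-0.024,-0.004],[0,0,-1.05],1],[[0.024,-0.024,-0.004],[0,0,-1.05],1],[[0.024,-0.024,-0.004],[0,0,-1.05],1],[[0.024,-0.023,-0.004],[0,0,-1.05],1],[[0.025,-0.023,-0.003],[0,0,-1.05],1],[[0.025,-0.022,-0.003],[0,0,-1.05],1],[[0.026,-0.022,-0.003],[0,0,-1.05],1]]'

```text
t: 0.95
eef_pos: [0.3331, 0.4137, 0.2201]
ee_rot: [3.141, -0.0, -1.715]
force: [-0.0, 0.8, 1.1]
width: 0.0876
```

Call:
step_arm --targets '[[[0.026,-0.021,0],[0,0,-1.05],1],[[0.026,-0.021,0],[0,0,-1.05],1],[[0.027,-0.02,0],[0,0,-1.05],1],[[0.027,-0.02,0],[0,0,-1.05],1],[[0.027,-0.019,0],[0,0,-1.05],1],[[0.028,-0.019,0],[0,0,-1.05],1],[[0.028,-0.018,0],[0,0,-1.05],1],[[0.028,-0.018,0],[0,0,-1.05],1]]'

```text
t: 1.75
eef_pos: [0.471, 0.1846, 0.2201]
ee_rot: [3.142, 0.0, -1.569]
force: [0.2, 0.2, -0.2]
width: 0.0877
```

Run:
```python
from h import *
s=arm.get_state();im,d=viewer.grab_frame("wrist");s2=arm.get_state()
print(s["t"],s["q"],s["eef_pos"],s2["eef_pos"],s["ee_rot"],abs(s["qd"]).max(),s["force"])
np.savez("w1.npz",im=im,d=d,p=s["eef_pos"],r=s["ee_rot"]);cv2.imwrite("pics/w1.png",im[:,:,::-1])
```

```text
1.75 [ 7.62275979e-01  5.85767660e-02 -3.07022834e-01 -1.50924926e-04
 -1.20518093e+00  8.10842796e-01] [0.47102702 0.18462792 0.22005882] [0.47239395 0.18179932 0.21993369] [ 3.14150701e+00  1.13052607e-04 -1.56852784e+00] 0.873723505922307 [ 0.20149025  0.24942251 -0.21628521]
```

View pics/w1.png

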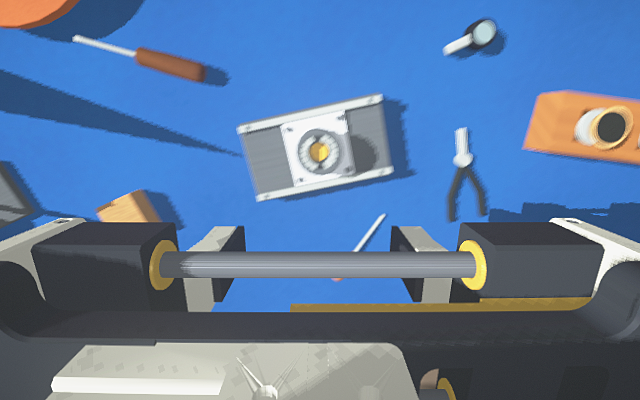

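The block is visible, with the collar at about (320,152), but the arm was still moving. I'll go closer and let it settle.

Call:
step_arm --targets '[[[0,0.004,0.015],[0,0,0],1],[[0,0.004,0.015],[0,0,0],1],[[0,0.004,0.015],[0,0,0],1],[[0,0.004,0.015],[0,0,0],1],[[0,0,0.01],[0,0,0],1],[[0,0,0],[0,0,0],1],[[0,0,0],[0,0,0],1],[[0,0,0],[0,0,0],1]]'

```text
t: 2.6
eef_pos: [0.4553, 0.1863, 0.1508]
ee_rot: [-3.141, 0.001, -1.569]
force: [-0.8, -0.2, 0.3]
width: 0.0875
```

Run:
```python
from h import *
s=arm.get_state();im,d=viewer.grab_frame("wrist");s2=arm.get_state()
print(s["t"],s["q"],s["eef_pos"],s2["eef_pos"],s["ee_rot"],abs(s["qd"]).max(),s["force"])
np.savez("w2.npz",im=im,d=d,p=s["eef_pos"],r=s["ee_rot"]);cv2.imwrite("pics/w2.png",im[:,:,::-1])
a=cv2.resize(im[80:200,250:390],None,fx=5,fy=5,interpolation=cv2.INTER_CUBIC);cv2.imwrite("pics/w2c.png",a[:,:,::-1])
```

```text
2.6 [ 7.89149359e-01  8.68350598e-02 -4.41851131e-01  3.16529973e-04
 -1.04099761e+00  7.83039650e-01] [0.45530543 0.18630445 0.15080545] [0.45523957 0.18631068 0.15075615] [-3.14061413e+00  5.95709204e-04 -1.56924354e+00] 0.003094250570554419 [-0.79381414 -0.22281951  0.29611174]
```

View pics/w2.png

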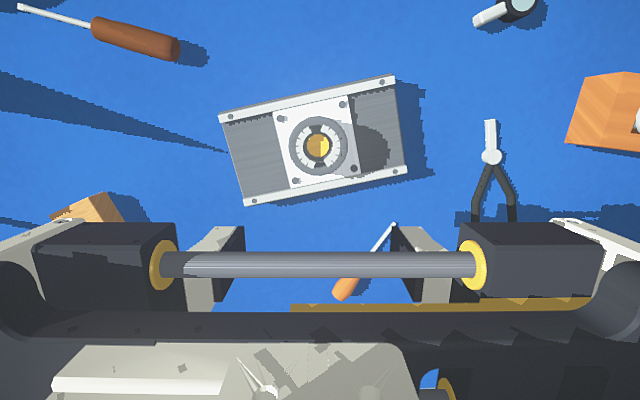

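View pics/w2c.png

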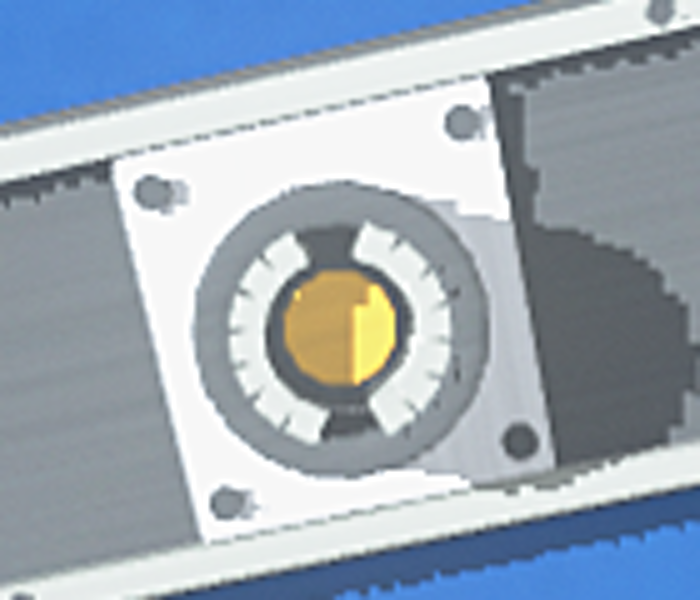

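```bash
cat > coll.py <<'E'
from h import *
from scipy.optimize import minimize
def ortho(name,im,cx,cy,z,half,res,s=None):
    n=int(2*half/res);g=(np.arange(n)+.5)*res-half
    # rows: +x down->up ; cols: +y left
    X,Y=np.meshgrid(cx-g,cy-g,indexing="ij")
    uv=proj(name,np.c_[X.ravel(),Y.ravel(),np.full(X.size,z)],s).reshape(n,n,2).astype(np.float32)
    return cv2.remap(im,uv[...,0],uv[...,1],cv2.INTER_CUBIC)
def sample(name,im,pts,s): 
    uv=proj(name,pts,s).astype(np.float32).reshape(1,-1,2)
    return cv2.remap(im,uv[...,0],uv[...,1],cv2.INTER_LINEAR).reshape(-1)
def fit(name,im,s,c0,z=.072):
    g=cv2.cvtColor(im,cv2.COLOR_RGB2GRAY).astype(np.float32)
    # model: white annulus 14.5..21 with slots half-width 5 ; maximise contrast
    xs=np.linspace(-.026,.026,53);X,Y=np.meshgrid(xs,xs);r=np.hypot(X,Y)
    k=(r<.0255)&(r>.0105);X,Y,r=X[k],Y[k],r[k]
    def cost(p):
        c,a,ro=p[:2],p[2],p[3]
        u=X*np.cos(a)+Y*np.sin(a);v=-X*np.sin(a)+Y*np.cos(a);sg=lambda t:1/(1+np.exp(-t/.0005))
        w=sg(r-.0145)*sg(ro-r)*sg(abs(v)-.005)
        I=sample(name,g,np.c_[X+c[0],Y+c[1],np.full(X.size,z)],s)
        return -np.corrcoef(w,I)[0,1]
    best=None
    for a in np.linspace(-.6,.6,7):
        o=minimize(cost,[c0[0],c0[1],a,.021],method="Nelder-Mead",options=dict(initial_simplex=[[c0[0],c0[1],a,.021],[c0[0]+.003,c0[1],a,.021],[c0[0],c0[1]+.003,a,.021],[c0[0],c0[1],a+.15,.021],[c0[0],c0[1],a,.022]]))
        if best is None or o.fun<best.fun:best=o
    return best.x,best.fun
E
python3 - <<'E'
from coll import *
f=np.load("w2.npz");s=dict(eef_pos=f["p"],ee_rot=f["r"])
print(fit("wrist",f["im"],s,(.5,.1846)))
f2=np.load("top0.npz");print(fit("top",f2["im"],None,(.5,.1846)))
o=ortho("wrist",f["im"],.5,.1846,.072,.035,.0001,s);cv2.imwrite("pics/o2.png",cv2.resize(o,(600,600))[:,:,::-1])
P=cloud("wrist",f["d"],s)
Q=P[60:215,200:430].reshape(-1,3);B=Q[(Q[:,2]>.022)&(Q[:,2]<.036)]
print(cv2.minAreaRect((B[:,:2]*1000).astype(np.float32)),np.median(B[:,2]))
T=Q[(Q[:,2]>.066)&(Q[:,2]<.08)];print(cv2.minEnclosingCircle((T[:,:2]*1000).astype(np.float32)),np.median(T[:,2]))
E
```

```text
(array([0.5009479 , 0.18609566, 0.11676536, 0.02113489]), np.float64(-0.8749920787451816))Traceback (most recent call last):
  File "<stdin>", line 4, in <module>
  File "coll.py", line 25, in fit
    o=minimize(cost,[c0[0],c0[1],a,.021],method="Nelder-Mead",options=dict(initial_simplex=[[c0[0],c0[1],a,.021],[c0[0]+.003,c0[1],a,.021],[c0[0],c0[1]+.003,a,.021],[c0[0],c0[1],a+.15,.021],[c0[0],c0[1],a,.022]]))
    res = _minimize_neldermead(fun, x0, args, callback, bounds=bounds,
                               **options)
    fsim[j] = func(sim[j])
              ~~~~^^^^^^^^
    fx = function(np.copy(x), *(wrapper_args + args))
  File "coll.py", line 21, in cost
    I=sample(name,g,np.c_[X+c[0],Y+c[1],np.full(X.size,z)],s)
  File "coll.py", line 10, in sample
    uv=proj(name,pts,s).astype(np.float32).reshape(1,-1,2)
       ~~~~^^^^^^^^^^^^
  File "h.py", line 22, in proj
    c=viewer.calibration(name);M=np.linalg.inv(cam2world(name,s));P=np.atleast_2d(P)@M[:3,:3].T+M[:3,3]
ValueError: time passes only in moves, steps and waits
```

```bash
python3 - <<'E'
from station import viewer
import pickle;pickle.dump({n:viewer.calibration(n) for n in("scene","top","wrist")},open("cal.pkl","wb"))
E
sed -i 's/viewer.calibration(name)/CAL[name]/; s/^from scipy.spatial.*/&\nimport pickle;CAL=pickle.load(open("\.\/cal.pkl","rb"))/' h.py
cat > a.py <<'E'
from coll import *
f=np.load("w2.npz");s=dict(eef_pos=f["p"],ee_rot=f["r"])
x,_=fit("wrist",f["im"],s,(.5,.1846));print(x,_)
f2=np.load("top0.npz");print(fit("top",f2["im"],None,(.5,.1846)))
o=ortho("wrist",f["im"],x[0],x[1],.072,.035,.0001,s)
c=350;a=x[2];
for r in(145,290):cv2.circle(o,(c,c),r,(255,0,0),1)
dx=np.array([-np.sin(a),-np.cos(a)])*200
cv2.line(o,tuple((c+dx).astype(int)),tuple((c-dx).astype(int)),(255,0,0),1)
cv2.imwrite("pics/o2.png",cv2.resize(o,(600,600))[:,:,::-1])
P=cloud("wrist",f["d"],s)
Q=P[60:215,200:430].reshape(-1,3);B=Q[(Q[:,2]>.022)&(Q[:,2]<.036)]
print(cv2.minAreaRect((B[:,:2]*1000).astype(np.float32)),np.median(B[:,2]))
T=Q[(Q[:,2]>.066)&(Q[:,2]<.08)];print(cv2.minEnclosingCircle((T[:,:2]*1000).astype(np.float32)),np.median(T[:,2]))
E
python3 a.py
```

```text
[0.5009479  0.18609566 0.11676536 0.02113489] -0.8749920787451816
(array([0.50074375, 0.18560441, 0.11670256, 0.02105304]), np.float64(-0.8252346179283423))
((499.972900390625, 189.13157653808594), (109.71920776367188, 190.386474609375), 12.249366760253906) 0.02980663515410245
((500.7923889160156, 185.8251190185547), 28.970603942871094) 0.07016933816516246
```

View pics/o2.png

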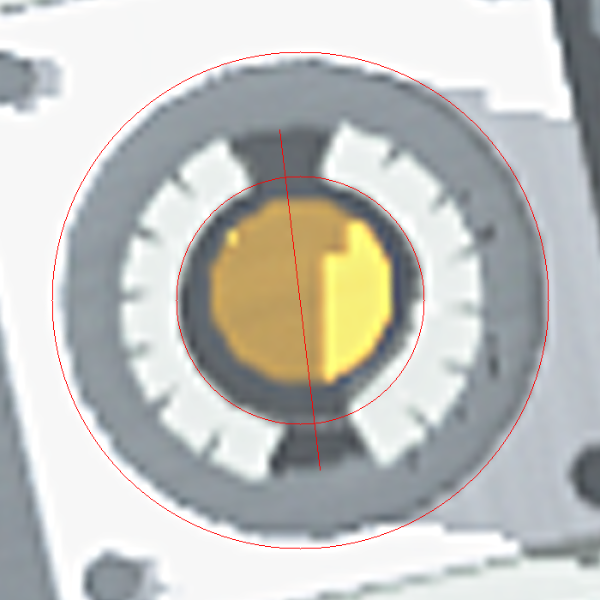

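```bash
python3 -c "
from h import *
plan([.511,-.301,.18],-np.pi+1e-4,16)"
```

```text
[[0.0305, -0.0034, -0.0018], [-0.0, 0.0, 5.63]]
[[0.0299, -0.0065, -0.0019], [-0.0, 0.01, 5.63]]
[[0.0292, -0.0093, -0.0018], [-0.0, 0.0, 5.63]]
[[0.0282, -0.0121, -0.0019], [-0.0, 0.01, 5.63]]
[[0.0268, -0.0149, -0.0018], [-0.0, 0.0, 5.63]]
[[0.0252, -0.0174, -0.0018], [-0.0, 0.01, 5.63]]
[[0.0234, -0.0198, -0.0019], [-0.0, 0.0, 5.63]]
[[0.0214, -0.022, -0.0018], [-0.0, 0.01, 5.63]]
[[0.0191, -0.024, -0.0018], [-0.0, 0.0, 5.63]]
[[0.0166, -0.0257, -0.0019], [-0.0, 0.01, 5.63]]
[[0.0141, -0.0273, -0.0018], [-0.01, 0.01, 5.63]]
[[0.0113, -0.0285, -0.0018], [0.0, -0.0, 5.63]]
[[0.0084, -0.0294, -0.0019], [0.0, 0.0, 5.63]]
[[0.0055, -0.0302, -0.0018], [0.0, 0.01, 5.63]]
[[0.0026, -0.0305, -0.0018], [0.0, 0.0, 5.63]]
[[-0.0005, -0.0307, -0.0018], [0.0, 0.01, 5.63]]
end [ 0.51098183 -0.30100723  0.17995799] [ 3.14157131e+00 -4.70367910e-05 -3.14154162e+00]
```

Call:
step_arm --targets '[[[0.03,-0.003,-0.004],[0,0,5.63],1],[[0.03,-0.006,-0.004],[0,0,5.63],1],[[0.029,-0.009,-0.004],[0,0,5.63],1],[[0.028,-0.012,-0.004],[0,0,5.63],1],[[0.027,-0.015,-0.004],[0,0,5.63],1],[[0.025,-0.017,-0.004],[0,0,5.63],1],[[0.023,-0.02,-0.003],[0,0,5.63],1],[[0.021,-0.022,-0.003],[0,0,5.63],1]]'

```text
t: 3.45
eef_pos: [0.4822, -0.0573, 0.181]
ee_rot: [-3.141, 0.001, -2.359]
force: [1.2, -0.5, 0.3]
width: 0.0875
```

Call:
step_arm --targets '[[[0.019,-0.024,0],[0,0,5.63],1],[[0.017,-0.026,0],[0,0,5.63],1],[[0.014,-0.027,0],[0,0,5.63],1],[[0.011,-0.029,0],[0,0,5.63],1],[[0.008,-0.029,0],[0,0,5.63],1],[[0.006,-0.03,0],[0,0,5.63],1],[[0.003,-0.03,0],[0,0,5.63],1],[[0,-0.031,0],[0,0,5.63],1]]'

```text
t: 4.25
eef_pos: [0.5091, -0.301, 0.1807]
ee_rot: [-3.141, 0.001, 3.138]
force: [0.3, 0.5, -0.3]
width: 0.0877
```

Call:
step_arm --targets '[[[0,0,0],[0,0,0],1],[[0,0,0],[0,0,0],1],[[0,0,0],[0,0,0],1],[[0,0,0],[0,0,0],1],[[0,0,0],[0,0,0],1],[[0,0,0],[0,0,0],1],[[0,0,0],[0,0,0],1],[[0,0,0],[0,0,0],1]]'

```text
t: 5.05
eef_pos: [0.5088, -0.2994, 0.1801]
ee_rot: [3.142, 0.0, -3.141]
force: [1.2, 0.0, -0.4]
width: 0.0875
```

```bash
cat > snap.py <<'E'
import sys
from h import *
n=sys.argv[1];cam=sys.argv[2] if len(sys.argv)>2 else "wrist"
s=arm.get_state();im,d=viewer.grab_frame(cam)
print(s["t"],s["q"].round(3),s["eef_pos"],s["ee_rot"],abs(s["qd"]).max(),s["force"],s["width"])
np.savez(n+".npz",im=im,d=d,p=s["eef_pos"],r=s["ee_rot"]);cv2.imwrite(f"pics/{n}.png",im[:,:,::-1])
E
python3 snap.py w3
```

```text
5.05 [-0.201  0.228 -0.197 -0.    -1.146  0.201] [ 0.50880631 -0.29935436  0.18012259] [ 3.14158596e+00  8.90067118e-05 -3.14117862e+00] 0.0024822806669684717 [ 1.17175359  0.04716192 -0.41142154] 0.08754372140225161
```

View pics/w3.png

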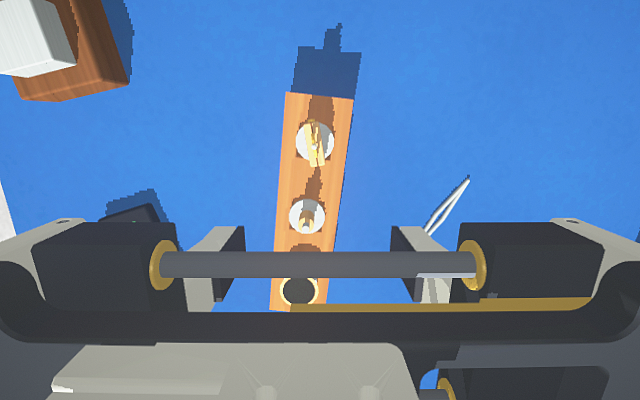

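Run:
```python
from coll import *
f=np.load("w3.npz");s=dict(eef_pos=f["p"],ee_rot=f["r"]);P=cloud("wrist",f["d"],s)
Q=P[110:175,285:345].reshape(-1,3)
rest=P[90:215,270:360].reshape(-1,3);b=rest[abs(rest[:,2]-.045)<.004];print("rest z",np.median(b[:,2]),cv2.minAreaRect((b[:,:2]*1000).astype(np.float32)))
for lo,hi in((.047,.053),(.0825,.088),(.09,.112)):
    q=Q[(Q[:,2]>lo)&(Q[:,2]<hi)];print(lo,len(q),q.mean(0),cv2.minAreaRect((q[:,:2]*1000).astype(np.float32)))
q=Q[(Q[:,2]>.047)&(Q[:,2]<.053)];print(cv2.minEnclosingCircle((q[:,:2]*1000).astype(np.float32)))
for z in(.050,.086):
    o=ortho("wrist",f["im"],.512,-.346,z,.035,.0001,s)
    for k in range(0,700,100):cv2.putText(o,"",(0,0),0,1,0)
    cv2.imwrite(f"pics/o3_{int(z*1000)}.png",cv2.resize(o,(560,560))[:,:,::-1])
a=np.hstack([cv2.imread(f"pics/o3_{k}.png") for k in(50,86)]);cv2.imwrite("pics/o3.png",cv2.resize(a,(800,400)))
```

```text
rest z 0.0444281995256067 ((514.0315551757812, -324.0054626464844), (142.36878967285156, 75.43090057373047), 83.6849365234375)
0.047 564 [ 0.51082482 -0.34594834  0.04928369] ((511.7401123046875, -346.2215881347656), (42.10824203491211, 37.967227935791016), 3.558098316192627)
0.0825 587 [ 0.51160535 -0.34605915  0.08520765] ((511.5973205566406, -345.5173034667969), (15.978372573852539, 42.88582229614258), 9.517488479614258)
0.09 90 [ 0.5117642  -0.34681433  0.1004915 ] ((511.6546325683594, -346.3011779785156), (4.002381801605225, 23.106857299804688), 6.177249908447266)
((511.64013671875, -345.6273193359375), 21.598033905029297)
```

View pics/o3.png

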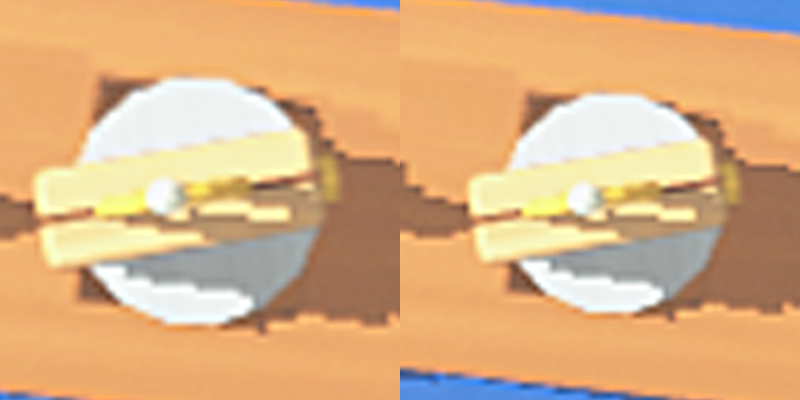

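Call:
step_arm --targets '[[[-0.001,-0.015,0.005],[0,0,-2.4],1],[[0,-0.015,0.01],[0,0,-2.4],1],[[0,-0.016,0.01],[0,0,-2.4],1],[[0,0,0.01],[0,0,-2.4],1],[[0,0,0.005],[0,0,0],1],[[0,0,0],[0,0,0],1],[[0,0,0],[0,0,0],1],[[0,0,0],[0,0,0],1]]'

```text
t: 5.9
eef_pos: [0.5121, -0.3454, 0.1408]
ee_rot: [-3.141, 0.001, -2.974]
force: [-0.3, 0.6, -0.6]
width: 0.0877
```

```bash
python3 snap.py w4
python3 - <<'E'
from coll import *
f=np.load("w4.npz");s=dict(eef_pos=f["p"],ee_rot=f["r"]);P=cloud("wrist",f["d"],s)
Q=P.reshape(-1,3);Q=Q[(abs(Q[:,0]-.5116)<.03)&(abs(Q[:,1]+.3456)<.03)]
q=Q[(Q[:,2]>.0825)&(Q[:,2]<.088)];print(len(q),q.mean(0),cv2.minAreaRect((q[:,:2]*1000).astype(np.float32)))
plan([.5116,-.3456,.054],-2.974,8)
E
```

```text
5.9 [-0.278  0.301 -0.192  0.    -1.077  0.445] [ 0.51214743 -0.34539109  0.14082033] [-3.14097219e+00  9.23385417e-04 -2.97407674e+00] 0.0053563304378950165 [-0.30499021  0.59388419 -0.56224362] 0.08767733597687476
702 [ 0.51213312 -0.3474436   0.0850854 ] ((511.6706848144531, -345.80615234375), (15.830924034118652, 44.414085388183594), 9.194372177124023)
[[0.0001, -0.0, 0.0109], [-0.0, 0.01, 0.0]]
[[0.0001, -0.0, 0.0108], [-0.01, 0.0, 0.0]]
[[0.0, -0.0, 0.0109], [-0.0, 0.01, 0.0]]
[[0.0001, -0.0, 0.0108], [-0.01, 0.01, 0.0]]
[[0.0001, -0.0, 0.0109], [-0.0, 0.01, 0.0]]
[[0.0001, -0.0001, 0.0108], [-0.01, 0.0, 0.0]]
[[0.0001, 0.0, 0.0109], [-0.0, 0.01, 0.0]]
[[0.0, 0.0, 0.0108], [-0.0, 0.01, 0.0]]
end [ 0.51163209 -0.34560615  0.05400369] [-3.14151016e+00 -4.48262422e-05 -2.97399648e+00]
```

View pics/w4.png

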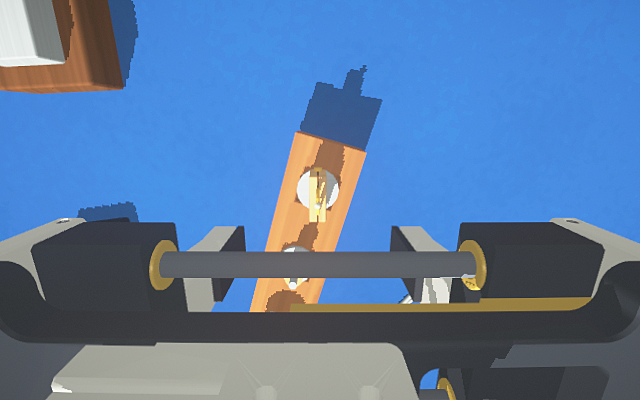

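The bar lies along the tool's y axis, between the jaws at about (318,190). Second fit: centre (0.5117, −0.3458), angle 9.2°. I'll descend, then close.

Call:
step_arm --targets '[[[0,0,0.011],[0,0,0],1],[[0,0,0.011],[0,0,0],1],[[0,0,0.011],[0,0,0],1],[[0,0,0.011],[0,0,0],1],[[0,0,0.011],[0,0,0],1],[[0,0,0.011],[0,0,0],1],[[0,0,0.011],[0,0,0],1],[[0,0,0.01],[0,0,0],1]]'

```text
t: 6.75
eef_pos: [0.5116, -0.3455, 0.052]
ee_rot: [3.141, -0.0, -2.974]
force: [-0.6, 0.5, 0.2]
width: 0.0878
```

Call:
step_arm --targets '[[[0,0,0],[0,0,0],0.5],[[0,0,0],[0,0,0],0],[[0,0,0],[0,0,0],-0.3],[[0,0,0],[0,0,0],-0.5],[[0,0,0],[0,0,0],-1],[[0,0,0],[0,0,0],-1],[[0,0,0],[0,0,0],-1],[[0,0,0],[0,0,0],-1]]' --grip_force 40

```text
t: 7.55
eef_pos: [0.5117, -0.3455, 0.0532]
ee_rot: [-3.142, 0.0, -2.974]
force: [-0.3, 0.1, 0.3]
width: 0.0289
```

```bash
python3 -c "
from h import *
print(arm.get_state())"
```

```text
{'t': 7.55, 'q': array([-2.77969409e-01,  3.83553801e-01, -2.92222480e-01,  1.08925618e-05,
       -8.94890509e-01,  4.45555123e-01]), 'qd': array([ 0.00138032,  0.00032176, -0.00090811,  0.0003028 , -0.00017152,
        0.00115569]), 'joint_efforts': array([-2.49744480e-04, -5.52615201e+01,  2.44009960e+01,  5.78711674e+00,
        6.72160322e-02, -7.08302059e-05]), 'eef_pos': array([ 0.51173564, -0.34548726,  0.05316546]), 'ee_rot': array([-3.14152916e+00,  1.13228375e-04, -2.97400012e+00]), 'force': array([-0.30094163,  0.10955972,  0.25796728]), 'moment': array([ 0.09177653, -0.02880989,  0.04122745]), 'width': 0.02894825839255294}
```

Still closing.

Call:
step_arm --targets '[[[0,0,0],[0,0,0],-1],[[0,0,0],[0,0,0],-1],[[0,0,0],[0,0,0],-1],[[0,0,0],[0,0,0],-1],[[0,0,0],[0,0,0],-1],[[0,0,-0.001],[0,0,0],-1],[[0,0,-0.002],[0,0,0],-1],[[0,0,-0.004],[0,0,0],-1]]'

```text
t: 8.35
eef_pos: [0.5116, -0.3454, 0.0601]
ee_rot: [3.141, -0.0, -2.974]
force: [0.5, -0.3, 0.3]
width: 0.0003
```

```bash
python3 -c "
from h import *
s=arm.get_state()
print(s)"
```

```text
{'t': 8.35, 'q': array([-2.77994435e-01,  3.76210052e-01, -2.85049931e-01, -4.06207464e-05,
       -9.09970056e-01,  4.45579890e-01]), 'qd': array([-0.0004825 , -0.04667525,  0.04525462,  0.00228495, -0.08965736,
       -0.0013387 ]), 'joint_efforts': array([ 8.10994010e-03, -5.45506883e+01,  2.44886309e+01,  5.84816694e+00,
        2.76544942e-01,  2.76876008e-04]), 'eef_pos': array([ 0.51156734, -0.34543706,  0.06007703]), 'ee_rot': array([ 3.14137680e+00, -3.77548257e-04, -2.97403210e+00]), 'force': array([ 0.49931545, -0.27469964,  0.27231843]), 'moment': array([ 0.08544418, -0.05960838,  0.02338658]), 'width': 0.0003436852893645736}
```

The fingers shut to 0.3 mm, so they missed the bar. I need to look.

```bash
python3 snap.py w5; python3 snap.py s5 scene; python3 snap.py t5 top
python3 - <<'E'
import cv2
a=cv2.resize(cv2.imread("pics/s5.png")[190:350,110:330],None,fx=3.5,fy=3.5,interpolation=cv2.INTER_CUBIC);cv2.imwrite("pics/s5c.png",a)
a=cv2.resize(cv2.imread("pics/t5.png")[170:250,340:500],None,fx=5,fy=5,interpolation=cv2.INTER_CUBIC);cv2.imwrite("pics/t5c.png",a)
E
```

```text
8.35 [-0.278  0.376 -0.285 -0.    -0.91   0.446] [ 0.51156734 -0.34543706  0.06007703] [ 3.14137680e+00 -3.77548257e-04 -2.97403210e+00] 0.08965736222400796 [ 0.49931545 -0.27469964  0.27231843] 0.0003436852893645736
8.4 [-0.278  0.375 -0.284  0.    -0.911  0.446] [ 0.51208853 -0.34569536  0.0610472 ] [-3.14100466e+00  6.76682355e-04 -2.97385079e+00] 0.018011065800481185 [ 0.49518774 -0.12069245  0.9281888 ] 0.0002727925176579677
8.45 [-0.278  0.375 -0.284  0.    -0.91   0.446] [ 0.51217577 -0.34570941  0.06089157] [-3.14088541e+00  9.41204677e-04 -2.97384086e+00] 0.008938389986978821 [ 0.09015327  0.63487088 -0.02107755] 0.0006248300450022061
```

View pics/w5.png

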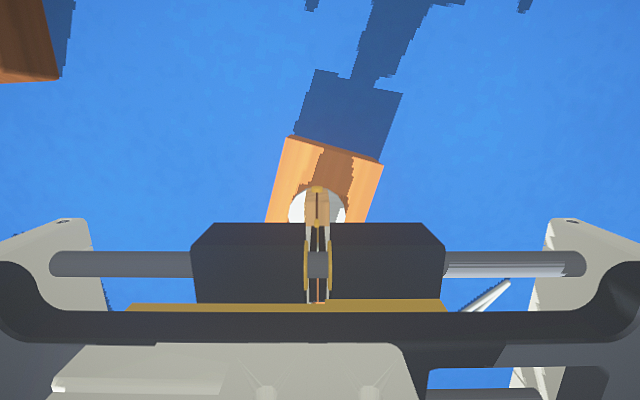

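View pics/s5c.png

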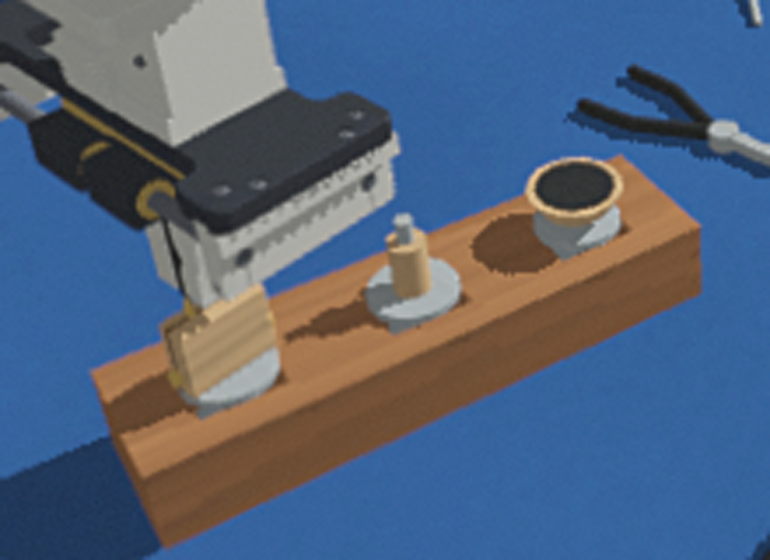

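View pics/t5c.png

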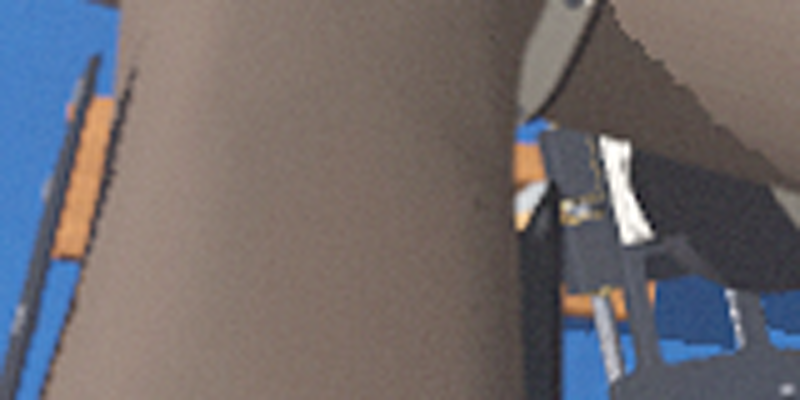

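Run:
```python
from h import *
f=np.load("s5.npz");p=f["p"]
r=R.from_euler("xyz",f["r"])
pts=[p, p+r.apply([0,0,-.019]), p+r.apply([0,0,-.066]),[.5117,-.3458,.045],[.5117,-.3458,.05],[.5117,-.3458,.086],[.5117,-.3458,.107]]
uv=proj("scene",pts);print(uv.round(1))
im=f["im"].copy()
x0,y0,k=130,200,7
a=cv2.resize(im[200:320,130:240],None,fx=k,fy=k,interpolation=cv2.INTER_CUBIC)
for i,(u,v) in enumerate(uv):cv2.circle(a,(int((u-x0+.5)*k),int((v-y0+.5)*k)),4,(255,0,0) if i<3 else (0,255,0),-1)
cv2.imwrite("pics/s5d.png",cv2.resize(a,(550,600))[:,:,::-1])
f0=np.load("scene0.npz");a=cv2.resize(f0["im"][200:320,130:240],None,fx=k,fy=k,interpolation=cv2.INTER_CUBIC)
cv2.imwrite("pics/s0d.png",cv2.resize(a,(550,600))[:,:,::-1])
```

```text
[[172.5 288.5]
 [170.1 279.2]
 [164.1 254.8]
 [174.2 296.1]
 [173.6 293.7]
 [169.2 276.2]
 [166.6 265.4]]
```

View pics/s5d.png

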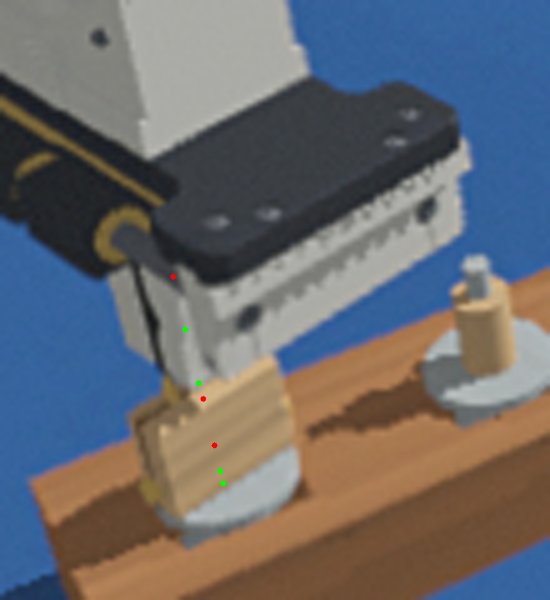

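View pics/s0d.png

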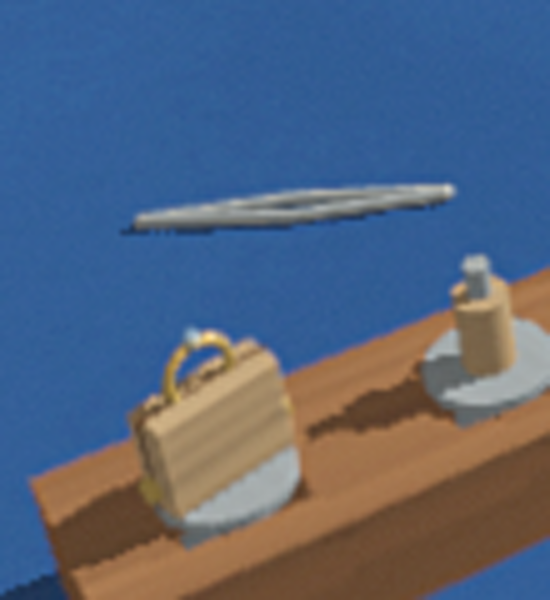

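Run:
```python
from h import *
f=np.load("s5.npz");P=cloud("scene",f["d"])
# crop px (cx,cy)/550*110+130 , /600*120+200
for c in [(150,300),(140,340),(185,330),(205,380),(225,360),(260,310),(330,290),(215,430),(170,390),(210,250),(240,470)]:
    u=130+c[0]*.2;v=200+c[1]*.2;print(c,P[int(v),int(u)].round(4))
f=np.load("w5.npz");s=dict(eef_pos=f["p"],ee_rot=f["r"]);P=cloud("wrist",f["d"],s)
r=R.from_euler("xyz",f["r"])
for u,v in [(317,195),(317,205),(317,220),(317,235),(317,260),(312,290),(317,295),(322,300),(317,290)]:
    print((u,v),f["d"][v,u],P[v,u].round(4),r.inv().apply(P[v,u]-f["p"]).round(4))
a=cv2.resize(f["im"][160:320,240:400],None,fx=4,fy=3.75,interpolation=cv2.INTER_CUBIC);cv2.imwrite("pics/w5c.png",a[:,:,::-1])
```

```text
(150, 300) [ 0.5211 -0.3557  0.1285]
(140, 340) [ 0.5094 -0.3579  0.1075]
(185, 330) [ 0.5309 -0.3513  0.1211]
(205, 380) [ 0.5286 -0.3484  0.0992]
(225, 360) [ 0.6053 -0.3665  0.1675]
(260, 310) [ 0.6042 -0.355   0.1762]
(330, 290) [ 0.5999 -0.3348  0.1688]
(215, 430) [ 0.5227 -0.3472  0.0747]
(170, 390) [ 0.5173 -0.3555  0.0919]
(210, 250) [ 0.6114 -0.366   0.2049]
(240, 470) [ 0.5208 -0.3423  0.0538]
(317, 195) 0.18714091 [ 0.5152 -0.3677  0.0726] [ 0.0001 -0.0225 -0.0125]
(317, 205) 0.17451167 [ 0.5148 -0.3651  0.0864] [ 0.0001 -0.0199 -0.0263]
(317, 220) 0.17205426 [ 0.5134 -0.3571  0.0912] [ 0.0001 -0.0118 -0.0311]
(317, 235) 0.16433679 [ 0.5125 -0.3515  0.1007] [ 0.0002 -0.0061 -0.0407]
(317, 260) 0.08485803 [ 0.5165 -0.3756  0.1764] [ 0.0003 -0.0305 -0.1164]
(312, 290) 0.12820618 [ 0.513  -0.3416  0.1409] [-0.0021  0.0035 -0.0808]
(317, 295) 0.12750071 [ 0.5105 -0.3403  0.1421] [ 0.0002  0.0053 -0.082 ]
(322, 300) 0.12962693 [ 0.5077 -0.3372  0.1408] [ 0.0025  0.0088 -0.0808]
(317, 290) 0.12856433 [ 0.5108 -0.3418  0.1405] [ 0.0002  0.0037 -0.0805]
```

View pics/w5c.png

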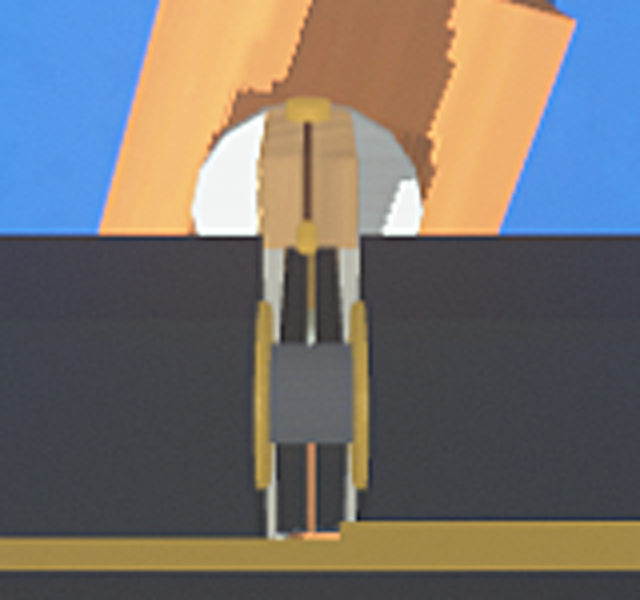

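Run:
```python
from h import *
for n in("w4","w5"):
    f=np.load(n+".npz");s=dict(eef_pos=f["p"],ee_rot=f["r"]);P=cloud("wrist",f["d"],s);r=R.from_euler("xyz",f["r"])
    L=r.inv().apply((P-f["p"]).reshape(-1,3)).reshape(P.shape)
    w=.044 if n=="w4" else 0.004
    print(n,proj("wrist",f["p"]+r.apply([[-w,-.0095,0],[-w,.0095,0],[-w,-.0095,-.03],[-w,.0095,-.03],[w,-.0095,0]]),s).round(1))
    us=(200,215,230,240) if n=="w4" else (306,309,312,317,324,327)
    for u in us:
        print(u,[(v,*(L[v,u]*1000).round(0)) for v in range(212,312,12)])
```

```text
w4 [[255.3 208. ]
 [256.8 232.7]
 [245.  222.9]
 [247.1 251.2]
 [378.4 208. ]]
200 [(212, np.float64(-146.0), np.float64(41.0), np.float64(141.0)), (224, np.float64(-147.0), np.float64(57.0), np.float64(141.0)), (236, np.float64(-149.0), np.float64(73.0), np.float64(141.0)), (248, np.float64(-56.0), np.float64(-11.0), np.float64(-68.0)), (260, np.float64(-35.0), np.float64(-31.0), np.float64(-117.0)), (272, np.float64(-34.0), np.float64(-28.0), np.float64(-118.0)), (284, np.float64(-47.0), np.float64(-7.0), np.float64(-92.0)), (296, np.float64(-48.0), np.float64(-2.0), np.float64(-93.0)), (308, np.float64(-47.0), np.float64(3.0), np.float64(-95.0))]
215 [(212, np.float64(-127.0), np.float64(41.0), np.float64(142.0)), (224, np.float64(-128.0), np.float64(57.0), np.float64(141.0)), (236, np.float64(-54.0), np.float64(-11.0), np.float64(-53.0)), (248, np.float64(-49.0), np.float64(-11.0), np.float64(-68.0)), (260, np.float64(-30.0), np.float64(-31.0), np.float64(-116.0)), (272, np.float64(-30.0), np.float64(-28.0), np.float64(-119.0)), (284, np.float64(-46.0), np.float64(0.0), np.float6
[... 4082 characters left out ...]
oat64(-82.0)), (296, np.float64(3.0), np.float64(7.0), np.float64(-81.0)), (308, np.float64(2.0), np.float64(-23.0), np.float64(-129.0))]
327 [(212, np.float64(6.0), np.float64(-15.0), np.float64(-25.0)), (224, np.float64(6.0), np.float64(-7.0), np.float64(-25.0)), (236, np.float64(5.0), np.float64(-11.0), np.float64(-54.0)), (248, np.float64(3.0), np.float64(-31.0), np.float64(-110.0)), (260, np.float64(3.0), np.float64(-31.0), np.float64(-118.0)), (272, np.float64(3.0), np.float64(-28.0), np.float64(-118.0)), (284, np.float64(4.0), np.float64(-5.0), np.float64(-89.0)), (296, np.float64(4.0), np.float64(1.0), np.float64(-89.0)), (308, np.float64(3.0), np.float64(-23.0), np.float64(-129.0))]
```

Run:
```python
from h import *
for n,us in(("w4",(225,232,238,400,408)),("w5",(310,312,324))):
    f=np.load(n+".npz");s=dict(eef_pos=f["p"],ee_rot=f["r"]);P=cloud("wrist",f["d"],s);r=R.from_euler("xyz",f["r"])
    L=r.inv().apply((P-f["p"]).reshape(-1,3)).reshape(P.shape)
    for u in us: print(n,u,[(v,(L[v,u]*1000).round(1).tolist()) for v in range(222,240,2)])
# scene tip
f=np.load("s5.npz");P=cloud("scene",f["d"])
for u in(168,170,172,174): print(u,[(v,(P[v,u]*1000).round(0).tolist()) for v in range(266,284,2)])
```

```text
w4 225 [(222, [-115.7, 54.4, 141.2]), (224, [-116.3, 57.5, 142.3]), (226, [-52.9, -11.5, -40.2]), (228, [-51.9, -11.5, -43.4]), (230, [-51.4, -11.0, -45.1]), (232, [-50.3, -11.3, -48.6]), (234, [-48.9, -11.9, -52.9]), (236, [-48.2, -11.7, -55.1]), (238, [-48.5, -10.3, -54.6])]
w4 232 [(222, [-107.0, 54.6, 141.7]), (224, [-107.0, 57.0, 141.0]), (226, [-48.8, -11.6, -40.5]), (228, [-47.8, -11.8, -43.9]), (230, [-47.1, -11.5, -46.2]), (232, [-47.3, -10.2, -46.1]), (234, [-46.5, -10.1, -48.6]), (236, [-45.8, -10.1, -51.3]), (238, [-45.4, -9.6, -52.8])]
w4 238 [(222, [-99.4, 54.6, 141.8]), (224, [-99.5, 57.1, 141.2]), (226, [-46.5, -10.0, -36.5]), (228, [-45.3, -10.5, -40.7]), (230, [-45.1, -9.7, -41.9]), (232, [-44.0, -10.1, -45.9]), (234, [-43.7, -9.5, -47.2]), (236, [-43.7, -8.3, -47.2]), (238, [-43.1, -8.1, -49.5])]
w4 400 [(222, [104.1, 54.3, 141.2]), (224, [104.5, 57.2, 141.8]), (226, [48.4, -11.1, -39.1]), (228, [48.0, -10.5, -40.7]), (230, [47.2, -10.3, -43.3]), (232, [46.5, -10.2, -45.9]), (234, [46.3, -9.3, -46.8]), (236, [45.1, -9.9, -50.9]), (238, [44.6, -9.6, -52.9])]
w4 408 
[... 1470 characters left out ...]
0, -350.0, 105.0]), (276, [530.0, -350.0, 101.0]), (278, [516.0, -347.0, 86.0]), (280, [520.0, -348.0, 85.0]), (282, [522.0, -350.0, 83.0])]
172 [(266, [605.0, -368.0, 178.0]), (268, [607.0, -369.0, 176.0]), (270, [606.0, -370.0, 173.0]), (272, [604.0, -370.0, 169.0]), (274, [603.0, -370.0, 165.0]), (276, [527.0, -347.0, 97.0]), (278, [517.0, -344.0, 85.0]), (280, [522.0, -346.0, 85.0]), (282, [521.0, -347.0, 82.0])]
174 [(266, [606.0, -366.0, 177.0]), (268, [606.0, -367.0, 175.0]), (270, [607.0, -368.0, 173.0]), (272, [607.0, -368.0, 170.0]), (274, [607.0, -369.0, 167.0]), (276, [515.0, -340.0, 85.0]), (278, [520.0, -342.0, 86.0]), (280, [522.0, -343.0, 84.0]), (282, [521.0, -344.0, 80.0])]
```

```bash
python3 - <<'E'
from h import *
f=np.load("w4.npz");s=dict(eef_pos=f["p"],ee_rot=f["r"]);P=cloud("wrist",f["d"],s);r=R.from_euler("xyz",f["r"])
L=r.inv().apply((P-f["p"]).reshape(-1,3)).reshape(P.shape)
m=(L[...,2]<-.02)&(f["d"]>.03)
Q=L[m]
# lowest things near centre, excluding fingers
for x0 in(-.06,-.04,-.02,0,.02,.04):
    k=(Q[:,0]>x0)&(Q[:,0]<x0+.02);q=Q[k];i=q[:,2].argmax();print(x0,(q[i]*1000).round(0))
E
python3 -c "
from h import *
plan([.5117,-.3457,.110],-2.974,2)"
```

```text
-0.06 [-44.  -5. -35.]
-0.04 [ -31.  -31. -112.]
-0.02 [ -20.  -31. -112.]
0 [  19.  -31. -112.]
0.02 [  40.   26. -112.]
0.04 [ 45.   3. -34.]
[[0.0002, -0.0, -0.0247], [-0.01, 0.02, 0.0]]
[[0.0001, -0.0, -0.0247], [-0.02, 0.03, 0.0]]
end [ 0.51171007 -0.34565039  0.10998096] [ 3.14152127e+00 -8.00827051e-05 -2.97398184e+00]
```

The fingertips really sit about 36 mm above the reported TCP; both the wrist and scene depth say so. The jaws therefore closed above the bar, around the ring, and the head hasn't moved. I'll open, go 42 mm deeper and close again.

Call:
step_arm --targets '[[[0,0,0],[0,0,0],0],[[0,0,0],[0,0,0],0],[[0,0,0],[0,0,0],0],[[0,0,0],[0,0,0],0],[[0,0,0],[0,0,0],0],[[0,0,0],[0,0,0],0],[[0,0,0],[0,0,0],0],[[0,0,0],[0,0,0],0]]'

```text
t: 9.3
eef_pos: [0.5117, -0.3455, 0.0601]
ee_rot: [-3.142, 0.0, -2.974]
force: [-0.3, -1.1, 0.4]
width: 0.044
```

```bash
python3 snap.py s6 scene
python3 - <<'E'
from h import *
a=cv2.resize(np.load("s6.npz")["im"][200:320,130:240],(550,600),interpolation=cv2.INTER_CUBIC);cv2.imwrite("pics/s6d.png",a[:,:,::-1])
E
```

```text
9.3 [-0.278  0.376 -0.285  0.    -0.909  0.446] [ 0.51173551 -0.34548096  0.06007725] [-3.14156636e+00  3.86515760e-05 -2.97396227e+00] 0.001600681480174541 [-0.2656538  -1.1330492   0.36772786] 0.044005115189000014
```

View pics/s6d.png

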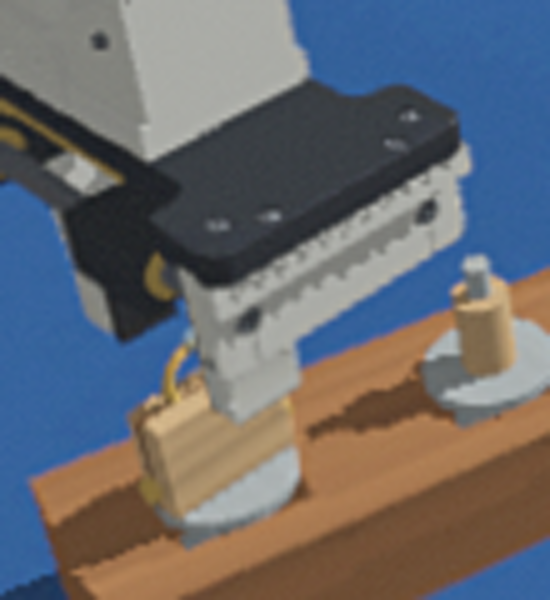

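The jaws straddle the bar and the ring is intact. The near fingertip is at about (240,400) in the crop, confirming it's only at bar-top level. Descending.

Call:
step_arm --targets '[[[0,0,0.007],[0,0,0],0],[[0,0,0.007],[0,0,0],0],[[0,0,0.007],[0,0,0],0],[[0,0,0.007],[0,0,0],0],[[0,0,0.007],[0,0,0],0],[[0,0,0.006],[0,0,0],0],[[0,0,0],[0,0,0],0],[[0,0,0],[0,0,0],0]]'

```text
t: 10.15
eef_pos: [0.5117, -0.3455, 0.0189]
ee_rot: [3.142, -0.0, -2.974]
force: [0.0, -0.1, 0.2]
width: 0.0439
```

Call:
step_arm --targets '[[[0,0,0],[0,0,0],-0.5],[[0,0,0],[0,0,0],-1],[[0,0,0],[0,0,0],-1],[[0,0,0],[0,0,0],-1],[[0,0,0],[0,0,0],-1],[[0,0,0],[0,0,0],-1],[[0,0,0],[0,0,0],-1],[[0,0,0],[0,0,0],-1]]' --grip_force 40

```text
t: 10.95
eef_pos: [0.5119, -0.3455, 0.0193]
ee_rot: [-3.141, 0.0, -2.974]
force: [-0.1, 0.2, 2.6]
width: 0.0157
```

```bash
python3 snap.py s7 scene
python3 - <<'E'
from h import *
a=cv2.resize(np.load("s7.npz")["im"][200:320,130:240],(550,600),interpolation=cv2.INTER_CUBIC);cv2.imwrite("pics/s7d.png",a[:,:,::-1])
E
```

```text
10.95 [-0.278  0.422 -0.324  0.    -0.824  0.446] [ 0.51189034 -0.34553761  0.0192807 ] [-3.14137528e+00  3.23557326e-04 -2.97394288e+00] 0.0028919376170371677 [-0.14074444  0.17990195  2.63626418] 0.015710366991053607
```

View pics/s7d.png

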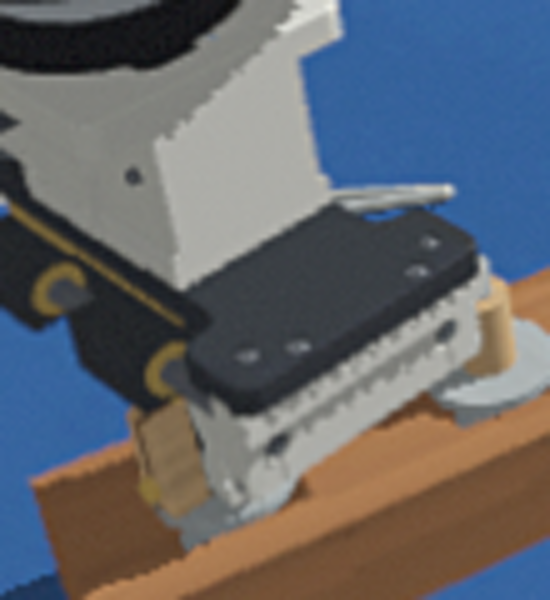

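Gripped at a width of 15.7 mm. Lifting straight up.

Call:
step_arm --targets '[[[0,0,-0.003],[0,0,0],-1],[[0,0,-0.008],[0,0,0],-1],[[0,0,-0.014],[0,0,0],-1],[[0,0,-0.02],[0,0,0],-1],[[0,0,-0.025],[0,0,0],-1],[[0,0,-0.02],[0,0,0],-1],[[0,0,-0.015],[0,0,0],-1],[[0,0,-0.008],[0,0,0],-1]]'

```text
t: 11.8
eef_pos: [0.5125, -0.3459, 0.1348]
ee_rot: [-3.14, 0.003, -2.974]
force: [0.5, -0.1, -1.6]
width: 0.0156
```

```bash
python3 snap.py w8;python3 snap.py s8 scene
python3 - <<'E'
from h import *
f=np.load("s8.npz");a=cv2.resize(f["im"][150:310,110:290],(675,600),interpolation=cv2.INTER_CUBIC);cv2.imwrite("pics/s8d.png",a[:,:,::-1])
plan([.478,.16,.132],-2.974+1.52,16)
E
```

```text
11.8 [-0.278  0.305 -0.2    0.    -1.063  0.446] [ 0.51246089 -0.34586439  0.13482871] [-3.13996076e+00  2.68834148e-03 -2.97388747e+00] 0.14652286746237822 [ 0.53126532 -0.09665709 -1.60968682] 0.015555103737176347
11.85 [-2.780e-01  3.050e-01 -1.990e-01  1.000e-03 -1.063e+00  4.460e-01] [ 0.51273438 -0.3460064   0.13532901] [-3.1394963   0.0032288  -2.97377697] 0.041524391813588295 [ 0.77491103 -0.44516732  0.13297619] 0.015918104199495083
[[-0.0032, 0.0315, 0.0001], [-0.01, 0.0, -5.44]]
[[-0.0061, 0.0311, 0.0001], [-0.01, 0.01, -5.45]]
[[-0.009, 0.0304, 0.0001], [-0.01, -0.0, -5.44]]
[[-0.0119, 0.0293, 0.0001], [-0.01, 0.0, -5.44]]
[[-0.0147, 0.0282, 0.0001], [-0.01, 0.01, -5.44]]
[[-0.0172, 0.0266, 0.0001], [-0.01, -0.0, -5.45]]
[[-0.0196, 0.0248, 0.0001], [-0.01, 0.0, -5.44]]
[[-0.022, 0.0229, 0.0001], [-0.01, 0.0, -5.44]]
[[-0.024, 0.0206, 0.0001], [-0.01, 0.01, -5.45]]
[[-0.0258, 0.0184, 0.0001], [-0.01, -0.0, -5.44]]
[[-0.0275, 0.0157, 0.0001], [-0.01, 0.0, -5.44]]
[[-0.0289, 0.0131, 0.0002], [-0.02, 0.01, -5.44]]
[[-0.0299, 0.0103, 0.0001], [-0.01, -0.0, -5.45]]
[[-0.0308, 0.0074, 0.0001], [-0.01, 0.0, -5.44]]
[[-0.0314, 0.0045, 0.0001], [-0.01, 0.01, -5.44]]
[[-0.0317, 0.0014, 0.0001], [-0.01, -0.0, -5.45]]
end [0.47804823 0.16004636 0.13204747] [ 3.14153305e+00 -3.07402506e-06 -1.45393376e+00]
```

View pics/s8d.png

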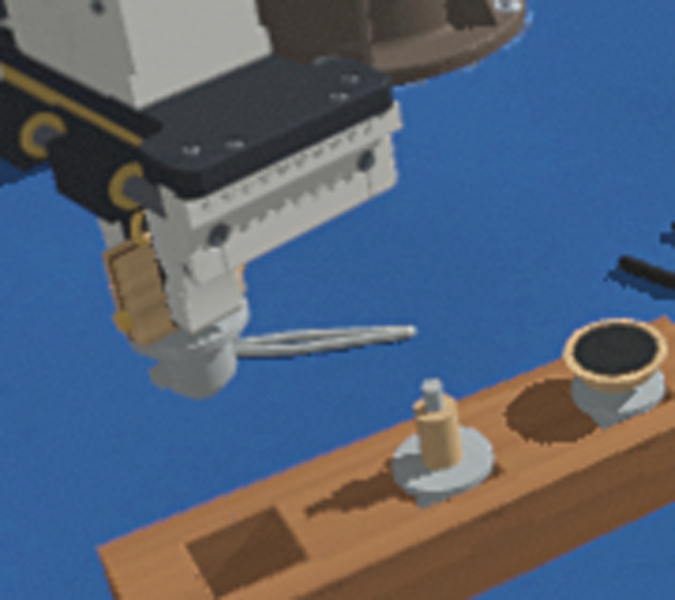

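View pics/w8.png

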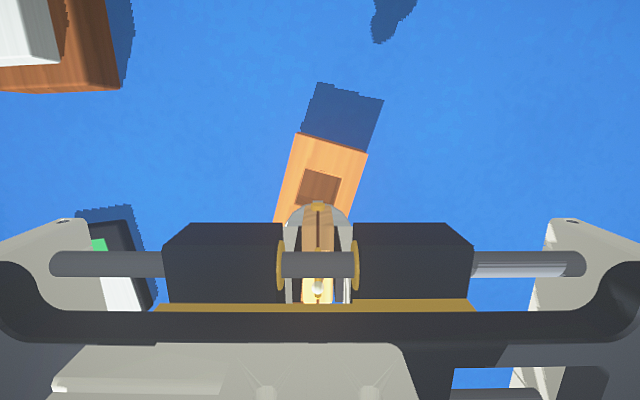

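The head is lifted cleanly, and the hole at (318,187) in the wrist view is empty. I'll carry it to just short of the collar, already aligned to the slots, and look again.

Run:
```python
from h import *
plan([.445,.18,.135],-1.454,16)
f=np.load("w8.npz");s=dict(eef_pos=f["p"],ee_rot=f["r"]);r=R.from_euler("xyz",f["r"])
print(proj("wrist",f["p"]+r.apply([[0,-.022,-.0307],[0,-.022,-.0257],[0,-.022,-.0667],[-.008,-.022,-.0667],[.008,-.022,-.0667]]),s))
a=cv2.resize(f["im"][180:320,250:390],(600,600),interpolation=cv2.INTER_CUBIC);cv2.imwrite("pics/w8c.png",a[:,:,::-1])
```

```text
[[-0.0013, 0.0331, -0.0001], [-0.01, 0.0, -5.44]]
[[-0.0045, 0.0328, -0.0001], [-0.01, 0.01, -5.45]]
[[-0.0076, 0.0323, -0.0001], [-0.01, -0.0, -5.44]]
[[-0.0105, 0.0314, -0.0001], [-0.01, 0.0, -5.44]]
[[-0.0135, 0.0302, -0.0001], [-0.01, 0.01, -5.44]]
[[-0.0164, 0.0289, -0.0001], [-0.01, -0.0, -5.45]]
[[-0.0189, 0.0271, -0.0001], [-0.01, 0.0, -5.44]]
[[-0.0215, 0.0252, -0.0001], [-0.01, 0.0, -5.44]]
[[-0.0238, 0.0231, -0.0], [-0.01, 0.01, -5.45]]
[[-0.0258, 0.0207, -0.0001], [-0.01, -0.0, -5.44]]
[[-0.0277, 0.0182, -0.0001], [-0.01, 0.0, -5.44]]
[[-0.0293, 0.0155, -0.0], [-0.02, 0.01, -5.44]]
[[-0.0307, 0.0126, -0.0001], [-0.01, -0.0, -5.45]]
[[-0.0317, 0.0096, -0.0001], [-0.01, 0.0, -5.44]]
[[-0.0324, 0.0067, -0.0], [-0.01, 0.01, -5.44]]
[[-0.033, 0.0034, -0.0001], [-0.01, -0.0, -5.45]]
end [0.44504487 0.18002267 0.13499404] [ 3.14153305e+00 -3.07402506e-06 -1.45393376e+00]
[[316.75010306 203.79162624]
 [316.76688104 201.41908701]
 [316.59403783 225.8697862 ]
 [299.78372608 225.8648358 ]
 [333.40486036 225.8706826 ]]
```

View pics/w8c.png

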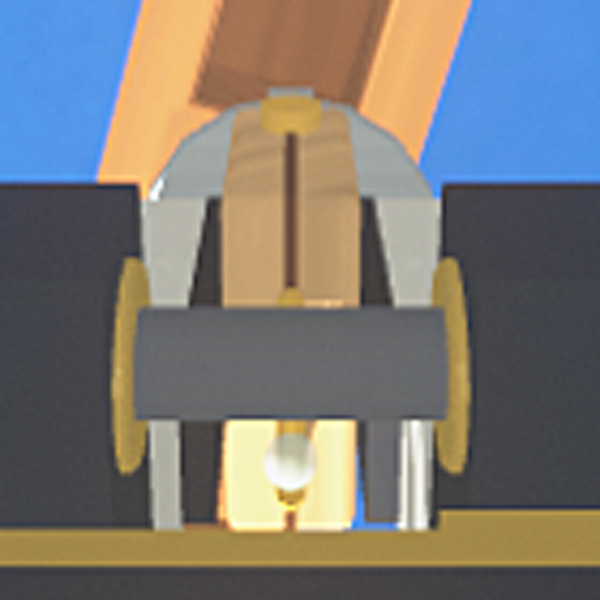

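Call:
step_arm --targets '[[[-0.001,0.033,0],[0,0,-5.44],-1],[[-0.0045,0.033,0],[0,0,-5.44],-1],[[-0.0075,0.032,0],[0,0,-5.44],-1],[[-0.0105,0.0315,0],[0,0,-5.44],-1],[[-0.0135,0.03,0],[0,0,-5.44],-1],[[-0.0165,0.029,0],[0,0,-5.44],-1],[[-0.019,0.027,0],[0,0,-5.44],-1],[[-0.0215,0.025,0],[0,0,-5.44],-1]]'

```text
t: 12.7
eef_pos: [0.4772, -0.0818, 0.1314]
ee_rot: [3.141, -0.001, -2.211]
force: [0.7, 0.0, -1.8]
width: 0.0155
```

Call:
step_arm --targets '[[[-0.024,0.023,0],[0,0,-5.44],-1],[[-0.026,0.0205,0],[0,0,-5.44],-1],[[-0.0275,0.018,0],[0,0,-5.44],-1],[[-0.0295,0.0155,0],[0,0,-5.44],-1],[[-0.0305,0.0125,0],[0,0,-5.44],-1],[[-0.0315,0.0095,0],[0,0,-5.44],-1],[[-0.0325,0.0065,0],[0,0,-5.44],-1],[[-0.033,0.0035,0],[0,0,-5.44],-1]]'

```text
t: 13.5
eef_pos: [0.4446, 0.1807, 0.1315]
ee_rot: [3.141, -0.001, -1.451]
force: [0.5, 0.6, -2.0]
width: 0.016
```

Call:
step_arm --targets '[[[0,0,0],[0,0,0],-1],[[0,0,0],[0,0,0],-1],[[0,0,0],[0,0,0],-1],[[0,0,0],[0,0,0],-1],[[0,0,0],[0,0,0],-1],[[0,0,0],[0,0,0],-1],[[0,0,0],[0,0,0],-1],[[0,0,0],[0,0,0],-1]]'

```text
t: 14.3
eef_pos: [0.4455, 0.1796, 0.1321]
ee_rot: [-3.141, 0.0, -1.455]
force: [-0.4, -0.4, -1.8]
width: 0.0158
```

```bash
python3 snap.py w9
python3 - <<'E'
from coll import *
f=np.load("w9.npz");s=dict(eef_pos=f["p"],ee_rot=f["r"]);r=R.from_euler("xyz",f["r"])
x,c=fit("wrist",f["im"],s,(.5009,.1861));print(x,c)
a=f["im"].copy()
uv=proj("wrist",[[x[0],x[1],.072]],s);print(uv)
print(proj("wrist",f["p"]+r.apply([[0,-.022,-.0667],[-.008,-.022,-.0667],[.008,-.022,-.0667]]),s))
a=cv2.resize(a[90:310,230:400],(618,800)[:2],interpolation=cv2.INTER_CUBIC);cv2.imwrite("pics/w9c.png",cv2.resize(a,(464,600))[:,:,::-1])
E
```

```text
14.3 [ 0.794  0.086 -0.49  -0.    -0.995  0.893] [0.44553916 0.17956771 0.13211834] [-3.14149320e+00  8.29072372e-05 -1.45524258e+00] 0.004857544874801384 [-0.36506257 -0.40586274 -1.80352495] 0.015772027717244303
[0.50085408 0.18610718 0.12036239 0.02110235] -0.882133886027501
[[316.81956933 136.71281902]]
[[316.59403783 225.8697862 ]
 [299.78372608 225.8648358 ]
 [333.40486036 225.8706826 ]]
```

View pics/w9c.png

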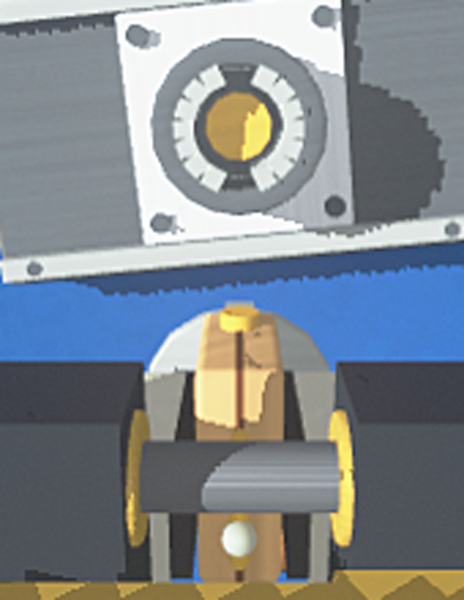

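Run:
```python
from h import *
plan([.5008,.1866,.085],-1.452,6)
```

```text
[[-0.0001, -0.0093, 0.0079], [-0.0, 0.0, -0.03]]
[[-0.0001, -0.0093, 0.0078], [-0.0, 0.0, -0.03]]
[[-0.0001, -0.0093, 0.0079], [-0.0, 0.0, -0.03]]
[[-0.0, -0.0092, 0.0078], [-0.0, 0.0, -0.03]]
[[-0.0001, -0.0093, 0.0079], [-0.0, 0.0, -0.03]]
[[-0.0001, -0.0093, 0.0078], [-0.0, 0.0, -0.03]]
end [0.50078444 0.186611   0.08500809] [-3.14152779e+00  4.02476183e-05 -1.45200477e+00]
```

Call:
step_arm --targets '[[[0,-0.012,0.004],[0,0,-0.1],-1],[[0,-0.012,0.005],[0,0,-0.1],-1],[[0,-0.012,0.008],[0,0,0],-1],[[-0.0005,-0.012,0.01],[0,0,0],-1],[[0,-0.0075,0.012],[0,0,0],-1],[[0,0,0.008],[0,0,0],-1],[[0,0,0],[0,0,0],-1],[[0,0,0],[0,0,0],-1]]'

```text
t: 15.15
eef_pos: [0.5001, 0.1865, 0.0848]
ee_rot: [3.141, -0.001, -1.451]
force: [-0.2, 0.7, -1.7]
width: 0.0156
```

```bash
python3 snap.py s10 scene;python3 snap.py w10
python3 - <<'E'
from h import *
f=np.load("s10.npz");a=cv2.resize(f["im"][120:230,330:450],(654,600),interpolation=cv2.INTER_CUBIC);cv2.imwrite("pics/s10d.png",a[:,:,::-1])
print(arm.get_state()["force"],arm.get_state()["moment"],proj("scene",[[.5008,.1861,.072]]))
plan([.5008,.1866,.066],-1.452,4)
E
```

```text
15.15 [ 0.725  0.225 -0.442  0.    -0.905  0.966] [0.50008753 0.18649866 0.08476495] [ 3.14076318e+00 -5.90749090e-04 -1.45132149e+00] 0.018747802454346207 [-0.16130904  0.68792777 -1.70868367] 0.015644591376828543
15.2 [ 0.725  0.224 -0.442  0.    -0.905  0.966] [0.50037448 0.18676888 0.08529041] [-3.14145466e+00 -3.01001021e-05 -1.45114703e+00] 0.011432042494673689 [ 0.64077308 -0.07041586 -2.28929297] 0.015677199291070053
[ 1.433561    1.02636388 -1.81074726] [-0.02040717  0.01347767  0.00052859] [[388.81246037 172.36914687]]
[[0.0001, -0.0, 0.0049], [-0.01, 0.01, 0.01]]
[[0.0001, -0.0001, 0.0049], [-0.01, 0.0, 0.02]]
[[0.0001, -0.0, 0.0049], [-0.01, 0.01, 0.01]]
[[0.0001, -0.0001, 0.0049], [-0.01, 0.0, 0.02]]
end [0.5008121  0.18660028 0.06600732] [-3.14152996e+00  1.69938456e-05 -1.45203150e+00]
```

View pics/s10d.png

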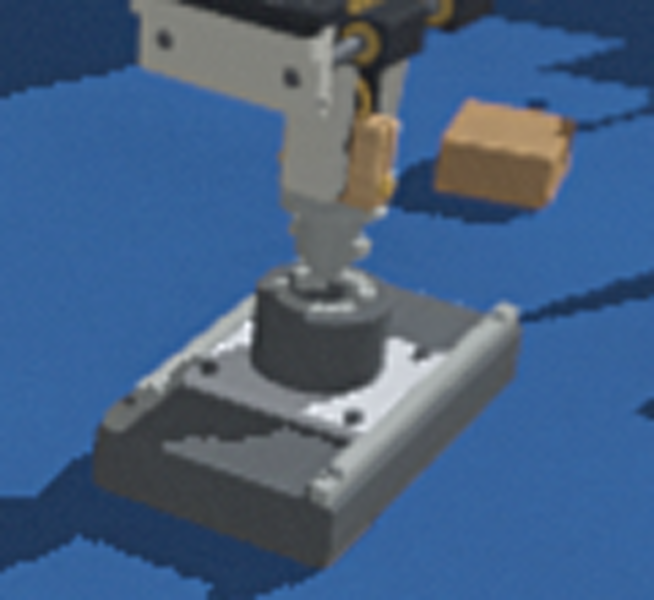

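View pics/w10.png

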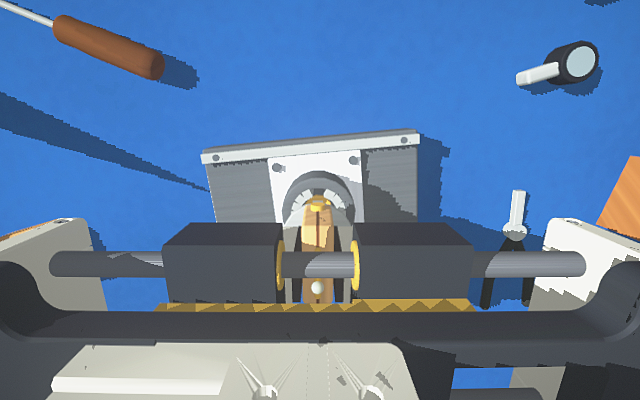

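The head is above the mouth and concentric with it in both views. Lowering gently.

Call:
step_arm --targets '[[[0,-0.0005,0.004],[0,0,0],-1],[[0,0,0.004],[0,0,0],-1],[[0,0,0.002],[0,0,0],-1],[[0,0,0.002],[0,0,0],-1],[[0,0,0.002],[0,0,0],-1],[[0,0,0.002],[0,0,0],-1],[[0,0,0.002],[0,0,0],-1],[[0,0,0],[0,0,0],-1]]'

```text
t: 16.05
eef_pos: [0.5009, 0.1867, 0.0667]
ee_rot: [3.141, -0.0, -1.451]
force: [0.4, -0.0, -2.1]
width: 0.0158
```

```bash
cat > st.py <<'E'
from h import *
s=arm.get_state();print(s["t"],s["eef_pos"].round(4),s["ee_rot"].round(4),"F",s["force"].round(2),"M",s["moment"].round(3),s["width"].round(4),"orig z",s["eef_pos"][2]+.0257)
E
python3 st.py
```

```text
Traceback (most recent call last):
  File "st.py", line 2, in <module>
    s=arm.get_state();print(s["t"],s["eef_pos"].round(4),s["ee_rot"].round(4),"F",s["force"].round(2),"M",s["moment"].round(3),s["width"].round(4),"orig z",s["eef_pos"][2]+.0257)
                                                                                                                               ^^^^^^^^^^^^^^^^
AttributeError: 'float' object has no attribute 'round'
```

Shank is in the hole with no side force. Next: the lugs into the slots.

Call:
step_arm --targets '[[[0,0,0.001],[0,0,0],-1],[[0,0,0.001],[0,0,0],-1],[[0,0,0.0005],[0,0,0],-1],[[0,0,0.0005],[0,0,0],-1],[[0,0,0.0005],[0,0,0],-1],[[0,0,0.0005],[0,0,0],-1],[[0,0,0],[0,0,0],-1],[[0,0,0],[0,0,0],-1]]'

```text
t: 16.85
eef_pos: [0.5011, 0.1868, 0.0632]
ee_rot: [-3.141, 0.0, -1.451]
force: [-1.1, 0.3, -0.5]
width: 0.016
```

```bash
sed -i 's/s\["width"\].round(4)/round(s["width"],4)/' st.py; python3 st.py
```

```text
16.85 [0.5011 0.1868 0.0632] [-3.1415  0.     -1.4513] F [-1.13  0.31 -0.52] M [-0.082  0.219  0.013] 0.016 orig z 0.08889526549130236
```

Call:
step_arm --targets '[[[0,0,0.0005],[0,0,0],-1],[[0,0,0.0005],[0,0,0],-1],[[0,0,0.0005],[0,0,0],-1],[[0,0,0.0005],[0,0,0],-1],[[0,0,0],[0,0,0],-1],[[0,0,0],[0,0,0],-1],[[0,0,0],[0,0,0],-1],[[0,0,0],[0,0,0],-1]]'

```text
t: 17.65
eef_pos: [0.5011, 0.1869, 0.0611]
ee_rot: [-3.141, 0.0, -1.451]
force: [-0.5, -0.8, 1.3]
width: 0.016
```

```bash
python3 st.py
```

```text
17.65 [0.5011 0.1869 0.0611] [-3.1415  0.     -1.4514] F [-0.45 -0.84  1.32] M [-0.147  0.232  0.001] 0.016 orig z 0.08682498972094735
```

The upward force matches the spring (3.4 N against 3.5 N predicted), so the lugs are in the slots. Pressing to turning height.

Call:
step_arm --targets '[[[0,0,0.0015],[0,0,0],-1],[[0,0,0.0015],[0,0,0],-1],[[0,0,0.0015],[0,0,0],-1],[[0,0,0.0015],[0,0,0],-1],[[0,0,0.001],[0,0,0],-1],[[0,0,0.001],[0,0,0],-1],[[0,0,0],[0,0,0],-1],[[0,0,0],[0,0,0],-1]]' --grip_force 55

```text
t: 18.45
eef_pos: [0.5012, 0.1869, 0.0533]
ee_rot: [-3.141, -0.0, -1.451]
force: [-2.6, -0.5, 6.2]
width: 0.0157
```

```bash
python3 st.py
```

```text
18.45 [0.5012 0.1869 0.0533] [-3.1413 -0.     -1.4512] F [-2.58 -0.52  6.15] M [-0.322  0.856  0.01 ] 0.0157 orig z 0.07903547116520385
```

Call:
step_arm --targets '[[[0,0.0004,0.001],[0,0,0],-1],[[0,0,0.001],[0,0,0],-1],[[0,0,0.001],[0,0,0],-1],[[0,0,0.001],[0,0,0],-1],[[0,0,0.0005],[0,0,0],-1],[[0,0,0],[0,0,0],-1],[[0,0,0],[0,0,0],-1],[[0,0,0],[0,0,0],-1]]'

```text
t: 19.25
eef_pos: [0.5012, 0.1869, 0.0493]
ee_rot: [-3.141, 0.0, -1.451]
force: [-2.3, -0.2, 9.3]
width: 0.0157
```

```bash
python3 st.py
```

```text
19.25 [0.5012 0.1869 0.0493] [-3.1405  0.     -1.4509] F [-2.34 -0.24  9.26] M [-0.566  0.857 -0.022] 0.0157 orig z 0.07501193244329749
```

Call:
step_arm --targets '[[[0,0.0005,0.0005],[0,0,0],-1],[[0,0,0.0005],[0,0,0],-1],[[0,0,0.0005],[0,0,0],-1],[[0,0,0.0003],[0,0,0],-1],[[0,0,0],[0,0,0],-1],[[0,0,0],[0,0,1],-1],[[0,0,0],[0,0,2],-1],[[0,0,0],[0,0,2],-1]]'

```text
t: 20.05
eef_pos: [0.5013, 0.1871, 0.0479]
ee_rot: [-3.139, 0.001, -1.539]
force: [-1.3, -0.9, 10.8]
width: 0.0155
```

```bash
python3 st.py
```

```text
20.05 [0.5013 0.1871 0.0479] [-3.1394e+00  6.0000e-04 -1.5393e+00] F [-1.26 -0.88 10.8 ] M [-0.607  0.408  0.06 ] 0.0155 orig z 0.07356360397542724
```

Call:
step_arm --targets '[[[0,0,0],[0,0,3],-1],[[0,0,0],[0,0,3],-1],[[0,0,0],[0,0,3],-1],[[0,0,0],[0,0,3],-1],[[0,0,0],[0,0,3],-1],[[0,0,0],[0,0,3],-1],[[0,0,0],[0,0,3],-1],[[0,0,0],[0,0,3],-1]]'

```text
t: 20.85
eef_pos: [0.5012, 0.1872, 0.0478]
ee_rot: [-3.14, 0.001, -1.959]
force: [-0.9, -1.4, 10.8]
width: 0.0156
```

```bash
python3 st.py
```

```text
20.85 [0.5012 0.1872 0.0478] [-3.1399e+00  1.5000e-03 -1.9589e+00] F [-0.89 -1.36 10.81] M [-0.395  0.502  0.037] 0.0156 orig z 0.07354311284555151
```

Call:
step_arm --targets '[[[0,0,0],[0,0,4],-1],[[0,0,0],[0,0,4],-1],[[0,0,0],[0,0,4],-1],[[0,0,0],[0,0,4],-1],[[0,0,0],[0,0,4],-1],[[0,0,0],[0,0,4],-1],[[0,0,0],[0,0,4],-1],[[0,0,0],[0,0,4],-1]]'

```text
t: 21.65
eef_pos: [0.501, 0.1871, 0.0478]
ee_rot: [-3.141, 0.002, -2.518]
force: [-1.1, -1.6, 10.0]
width: 0.0159
```

```bash
python3 st.py
```

```text
21.65 [0.501  0.1871 0.0478] [-3.1410e+00  1.7000e-03 -2.5183e+00] F [-1.06 -1.65 10.03] M [-0.432  0.798  0.062] 0.0159 orig z 0.07346209607895651
```

Remaining: 0.333 rad, about 19°.

Call:
step_arm --targets '[[[0,0,0],[0,0,4],-1],[[0,0,0],[0,0,4],-1],[[0,0,0],[0,0,4],-1],[[0,0,0],[0,0,3],-1],[[0,0,0],[0,0,2],-1],[[0,0,0],[0,0,1.5],-1],[[0,0,0],[0,0,0.5],-1],[[0,0,0],[0,0,0],-1]]'

```text
t: 22.45
eef_pos: [0.501, 0.1871, 0.0478]
ee_rot: [3.141, 0.002, -2.847]
force: [-1.8, -0.9, 10.7]
width: 0.0156
```

```bash
python3 st.py
```

```text
22.45 [0.501  0.1871 0.0478] [ 3.1415e+00  1.9000e-03 -2.8473e+00] F [-1.78 -0.95 10.74] M [-0.356  0.799  0.053] 0.0156 orig z 0.07348081675925514
```

At the lock angle with low torque. Easing up to seat the lugs in the pockets.

Call:
step_arm --targets '[[[0,0,-0.0005],[0,0,0],-1],[[0,0,-0.001],[0,0,0],-1],[[0,0,-0.001],[0,0,0],-1],[[0,0,-0.001],[0,0,0],-1],[[0,0,-0.001],[0,0,0],-1],[[0,0,-0.0005],[0,0,0],-1],[[0,0,-0.0005],[0,0,0],-1],[[0,0,0],[0,0,0],-1]]'

```text
t: 23.25
eef_pos: [0.501, 0.1871, 0.0529]
ee_rot: [3.141, 0.002, -2.847]
force: [-1.4, -1.4, 6.9]
width: 0.016
```

```bash
python3 st.py
```

```text
23.25 [0.501  0.1871 0.0529] [ 3.1414e+00  1.8000e-03 -2.8472e+00] F [-1.43 -1.39  6.92] M [-0.24   0.185  0.025] 0.016 orig z 0.07859213136089849
```

Call:
step_arm --targets '[[[0,0,-0.0005],[0,0,0],-1],[[0,0,-0.0005],[0,0,0],-1],[[0,0,-0.0003],[0,0,0],-1],[[0,0,0],[0,0,0],-1],[[0,0,0],[0,0,0],-1],[[0,0,0],[0,0,0],-1],[[0,0,0],[0,0,0],-1],[[0,0,0],[0,0,0],-1]]'

```text
t: 24.05
eef_pos: [0.501, 0.1871, 0.0541]
ee_rot: [3.141, 0.002, -2.847]
force: [0.5, -0.2, 5.3]
width: 0.016
```

```bash
python3 st.py
```

```text
24.05 [0.501  0.1871 0.0541] [ 3.1415e+00  1.6000e-03 -2.8472e+00] F [ 0.46 -0.25  5.32] M [-0.178  0.025  0.06 ] 0.016 orig z 0.07977035347327237
```

Call:
step_arm --targets '[[[0,0,-0.0004],[0,0,0],-1],[[0,0,-0.0004],[0,0,0],-1],[[0,0,-0.0002],[0,0,0],-1],[[0,0,0],[0,0,0],-1],[[0,0,0],[0,0,0],-1],[[0,0,0],[0,0,0],-1],[[0,0,0],[0,0,0],-1],[[0,0,0],[0,0,0],-1]]'

```text
t: 24.85
eef_pos: [0.5008, 0.1871, 0.0544]
ee_rot: [3.141, 0.001, -2.848]
force: [4.5, -0.0, -4.3]
width: 0.0158
```

```bash
python3 st.py
```

```text
24.85 [0.5008 0.1871 0.0544] [ 3.1414e+00  1.1000e-03 -2.8475e+00] F [ 4.46 -0.03 -4.32] M [ 0.179 -2.264 -0.027] 0.0158 orig z 0.08011637854037466
```

Lifting is blocked at 80.1 mm, so it's locked. I'll relax 0.4 mm, then open.

Call:
step_arm --targets '[[[0,0,0.0004],[0,0,0],-1],[[0,0,0],[0,0,0],-1],[[0,0,0],[0,0,0],-0.6],[[0,0,0],[0,0,0],-0.4],[[0,0,0],[0,0,0],0],[[0,0,0],[0,0,0],0],[[0,0,0],[0,0,0],0],[[0,0,0],[0,0,0],0]]'

```text
t: 25.65
eef_pos: [0.4999, 0.1866, 0.0541]
ee_rot: [-3.142, -0.0, -2.848]
force: [-1.1, -0.3, 0.5]
width: 0.0433
```

Call:
step_arm --targets '[[[0,0,0],[0,0,0],0],[[0,0,0],[0,0,0],0],[[0,0,-0.005],[0,0,0],0],[[0,0,-0.01],[0,0,0],0],[[0,0,-0.015],[0,0,0],0],[[0,0,-0.02],[0,0,0],0],[[0,0,-0.02],[0,0,0],0],[[0,0,-0.01],[0,0,0],0]]'

```text
t: 26.45
eef_pos: [0.5011, 0.1873, 0.1368]
ee_rot: [3.141, 0.003, -2.847]
force: [-0.3, 0.3, -0.3]
width: 0.0439
```

Call:
step_arm --targets '[[[0,0.02,-0.01],[0,0,0],0],[[0,0.03,-0.01],[0,0,0],0],[[0,0.03,0],[0,0,0],0],[[0,0.02,0],[0,0,0],0],[[0,0,0],[0,0,0],0],[[0,0,0],[0,0,0],0],[[0,0,0],[0,0,0],0],[[0,0,0],[0,0,0],0]]'

```text
t: 27.25
eef_pos: [0.4713, 0.2817, 0.1542]
ee_rot: [-3.141, -0.0, -2.848]
force: [0.2, 0.0, -0.3]
width: 0.0436
```

```bash
python3 snap.py w11;python3 snap.py s11 scene
python3 - <<'E'
from coll import *
f=np.load("w11.npz");s=dict(eef_pos=f["p"],ee_rot=f["r"]);P=cloud("wrist",f["d"],s)
Q=P.reshape(-1,3);Q=Q[(abs(Q[:,0]-.501)<.035)&(abs(Q[:,1]-.1865)<.035)]
for lo,hi in((.082,.088),(.117,.125),(.126,.15)):
    q=Q[(Q[:,2]>lo)&(Q[:,2]<hi)]
    if len(q)>5:print(lo,len(q),np.median(q,0).round(4),cv2.minAreaRect((q[:,:2]*1000).astype(np.float32)))
a=cv2.resize(np.load("s11.npz")["im"][110:230,320:450],(650,600),interpolation=cv2.INTER_CUBIC);cv2.imwrite("pics/s11d.png",a[:,:,::-1])
E
```

```text
27.25 [ 0.896  0.181 -0.321  0.    -1.069 -0.602] [0.47130558 0.28170943 0.15416883] [-3.14147821e+00 -1.52310539e-04 -2.84847018e+00] 0.001403277145943904 [ 0.2380024   0.02075451 -0.33056058] 0.04358868890825544
27.3 [ 0.896  0.181 -0.321 -0.    -1.069 -0.603] [0.47131588 0.28175318 0.15418574] [-3.14155171e+00 -9.56946728e-05 -2.84854064e+00] 0.0018644478736856115 [-0.15567722 -0.32505641  0.50930949] 0.04382974147069072
0.082 975 [0.5048 0.187  0.0846] ((500.12200927734375, 187.50770568847656), (42.99103927612305, 38.67784118652344), 16.377613067626953)
0.117 1180 [0.5002 0.1867 0.1204] ((500.26971435546875, 186.9111328125), (15.995857238769531, 44.80904769897461), 17.27153205871582)
0.126 160 [0.4997 0.1879 0.1365] ((500.0777893066406, 187.19862365722656), (4.78506326675415, 23.265256881713867), 16.4068603515625)
```

View pics/s11d.png

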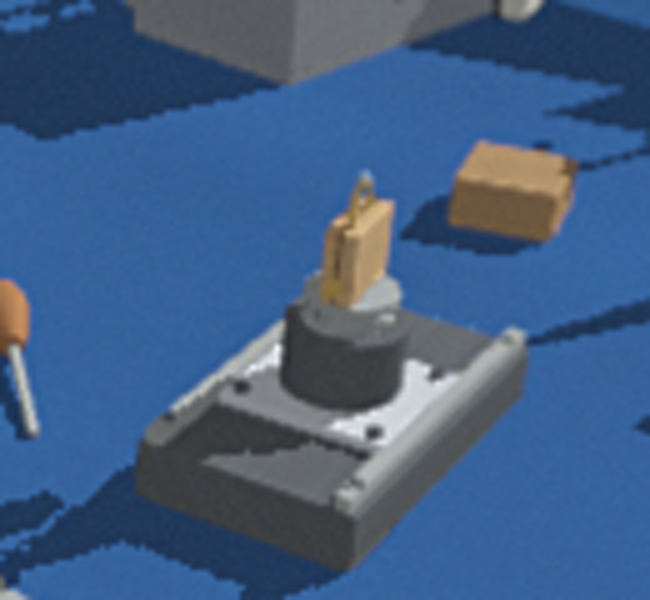

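View pics/w11.png

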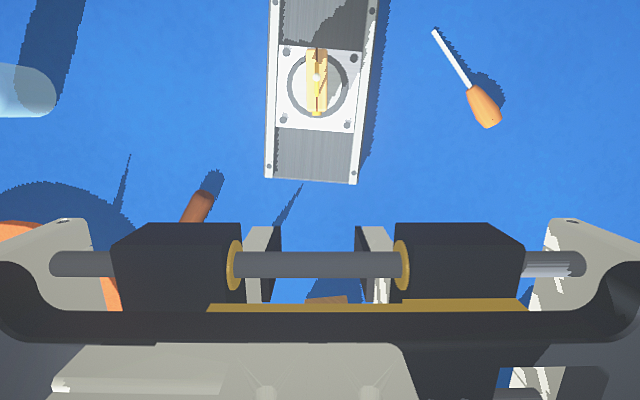

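View pics/s11.png

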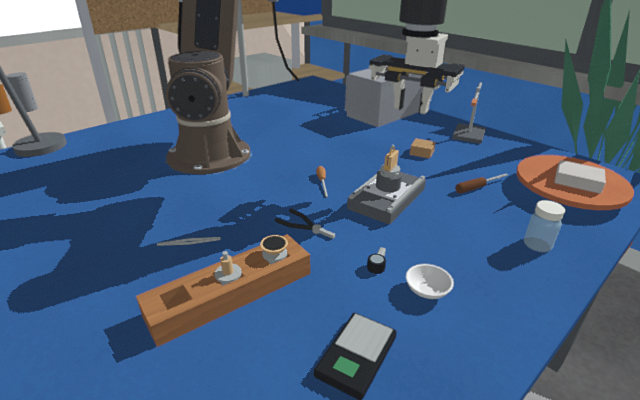

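The head is upright in the collar at about (315,80) in the wrist view. Its flange and bar-top heights put the origin near 80 mm, and the bar is about 0.09 rad from the block's y. The dish and post heads stand in the rest, and the gripper touches nothing.

```bash
python3 -c "
from station import ticket
print(ticket.job_done())"
```

```text
the job is handed in; nothing more can be done
None
```

The ring head is locked upright in the bayonet collar, and I handed the job in at about 27 s of the 72 s allowed. The dish and post heads are still standing in the rest.

**What I did:**
- I found the collar with the wrist and top cameras, about 3 mm off its nominal centre and with the slots about 0.12 rad from world x.
- The head went into the slots with little side force.
- I pressed it to about 73.5 mm and turned it 1.4 rad clockwise.
- I eased it up, opened the jaws and backed away.

**Last checks:**
- **Lock:** before letting go, pulling up was blocked at 80.1 mm, which is the locked height.
- **Height after release:** wrist depth put the flange top at 84.6 mm and the bar top at 120.4 mm. That fits an origin at about 80 mm.
- **Bar direction:** about 0.09 rad from the block's y.
- **Forces:** the highest upward wrist reading at my checks was about 11 N, well under the 40 N limit.

**What disagreed:**
- **First grasp missed:** the real fingertips sit about 36 mm above the reported tool point, so the jaws closed around the ring above the bar. The head did not move. I measured the offset from the images and gripped again deeper.
- **Collar position:** the two cameras differed by about 0.5 mm on the collar's position, and the wrist view showed a sideways bias of about the same size, which I allowed for.

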